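# Fit the battery pack in the clinic's defibrillator

### The arm

A 6-joint arm with a two-finger parallel gripper is mounted at the origin on the work surface. World frame = base frame: x ahead of the robot, y to its left, z up, the work surface at z = 0. Lengths are in m, angles in rad, forces in N, time in s.
With the tool pointing down it reaches from about 0.35 to 0.85 m from the base axis. Payload 8.1 kg.
Tool frame: the origin (TCP) lies at the very end of the fingers, on their centre line; the grasp point (between the pads) lies 19 mm behind it; z points along the fingers, x is the direction in which the jaws open and shut, and the axes are right-handed (so a half turn about z gives the same grasp; the last joint's range is limited). The gripper opens to 93 mm and grips with 3 to 60 N. Pads are 15 mm wide; open, the fingers measure 128 mm over their backs; the gripper's body (75 mm by 188 mm) begins 65 mm behind the grasp point.
Start: joints at [-1.361, 0.13, 1.488, -0, 1.523, -0.085], TCP at [0.174, -0.574, 0.219] pointing down, gripper open.
Joint ranges: [-2.96, 2.96], [-0.89, 2.26], [0.02, 2.5], [-1.34, 4.48], [0, 2.73], [-2.66, 2.66]. Speed limits (rad/s): [2.39, 2.39, 2.79, 3.14, 3.14, 3.14].

### API

Orientations are given as a rotation vector (axis times angle).
In Python, from plant import robot gives the robot as it stands. The module is installed in compiled form; this text tells all that it offers.
- The arm moves only by the tool jog_arm, never from a script. Its argument "commands" is one flat list of numbers, 5 for each row, row after row: the gripper's target within -1 to 1 (shut at 1, half-way at 0, fully open at -1), then the shift along the tool's x, y, z in m, then the turn about the tool's z in degrees. A call has 1 to 20 rows; each row shifts and turns the commanded pose from where the row before left it, along the tool's axes as they then stand; what a row does not reach is not made up. A row lasts 1/12 s, in which the tool goes at most 41.7 mm and 7.16 degrees, less where a joint would pass 70% of its speed; a pose out of reach is approached as far as the arm can. A call is refused whole if a number of a shift passes 0.0417 or a number of a turn 7.16, either way. A call with a gripper value outside its range is refused whole. The fingers move at their own pace and stop on an object; "grip_force" is the grip in N (left out, the last holds). Time passes only in rows, so rows that do not move let the fingers close. It gives the time, the measured TCP pose, the force and the opening at its end, in the units of the state.
- robot.read_state(): the state, without advancing time (a new reading comes with each control period).
- robot.read_camera(name): name is "scene" or "top" or "wrist"; returns a dict with "img" (384x512x3 uint8, blue, green, red), "vfov" (degrees; the focal length in pixels is half the picture's height over the tangent of half this angle, whatever the lens; pixels are square), "cx", "cy" (the principal point, pixels), "extrinsics" (4x4, takes a point from world to camera coordinates). Camera axes: x right, y down, z forward; pixel columns grow to the right and rows downward; lengths in m; the calibration is good to about 2 mm. A picture is of the moment at which its call begins. There is no depth.
- robot.close_job(): hands the job in, once; it reports no verdict.
Trained networks look in a picture, given as the dict that the camera call returned (one of the last four; its "shot" number tells which), for a name from the list of things; names that differ only in an ending like _2 or _b are one class to them, and where a whole thing is asked for, a point or a joint stands for the part that bears it (a point fixed in the world has none). Each returns a list of dicts, best first, with "score" (0 to 1); they miss things now and then, are a little off and sometimes report something else, mostly with a low value. They report only what shows in the picture. A call takes as long as a camera call. They do not tell look-alikes from the thing itself.
- robot.recognise(thing, picture): "box" ([centre column, centre row, width, height] as shares, 0 to 1, of the picture: columns of its width, rows of its height, round what is visible of it).
- robot.pinpoint(thing, picture): "position" ([row, column] as shares, 0 to 1, of the picture: columns of its width, rows of its height: a listed point, or the origin of a listed thing).
The state is a dict: "t": time; "q": joint angles; "dq": joint speeds; "joint_torque": joint torques, N m; "tool_pos": TCP position; "orientation": TCP orientation; "force": force on the tool from outside, world axes, zero at the start; "wrist_torque": the same for the moment, N m; "opening": finger opening in m.
Only numpy, scipy, OpenCV 4.12 (cv2) and the standard library are available. Lean on these libraries where they do the work, as an engineer would, in place of code of your own. Each camera call takes 0.05 s, during which the arm holds its last target.

### The job

Fit the ridged battery pack into the open bay of the defibrillator: hook the tongue at its toe under the lip of the bay, rock the pack down onto the sprung contacts and press its heel until it lies flat and the latch has snapped over it, then let go. Feel your way and never force it: it clicks home under a push of about 1 kg, and 2.5 kg (25 N) against the case would crack it. Leave the other things on the counter where they are.

Things in the scene. Friction and masses are not known exactly. Their poses are not given: they have to be found in the camera images.
- pack: Ridged battery pack, grey plastic with a black ridge, 0.24 kg nominal, on the counter, ridge up. Origin: centre of its block's underside; x toe to heel, y across, z up (mm). Block x -42..42, y -28..28, 20 high, but 10 high at the heel (x 36..42), a ledge for the latch. Ridge on top to pinch across y: x -16..32, y -12..12, z 20..42. White label on top near the toe.
- toe (a point): On the end face of the tongue at the pack's toe, mid-width, 3 mm above the pack's underside (pack frame -52, 0, 3 mm); axes as the pack's. The tongue is flush with the underside: x -52..-42, 44 mm wide, 6.5 mm thick.
- aed: Defibrillator, white case 220 (x) x 200 (y) x 70 mm on its back on a soft grey bag (20 to 45 mm thick, varies): it cannot slide but sinks about 1 mm per 2 N. Carrying handle at +x. Origin: centre of the case's underside, z up. Front panel on the half y < 16 mm, on the other the open battery bay, edges sharp. B = centre of the bay's floor, at (0, 45, 50) mm: the seated pack's origin, axes alike.
- contacts (a joint): Three brass contacts in the bay's floor, x 10..30 mm from B, standing 3 mm out, sprung: 0 (free) to 0.0045 m (down), 4 N at first, 1.2 N more per mm. Bay from B (mm): sides y +-28.8, heel wall x 42.8, case top z 20; toe end at -x with a lip, edge x -46, z 8 to 20, and under it a slot to x -53.2 for the tongue. So the pack enters toe down, 0.25 to 0.33 rad, never level.
- latch (a joint): Black spring latch, 22 mm wide, mid-heel; slides to the case's +x, 0 (snapped) to 0.0065 m. From B (mm): nose tip x 38.5, its underside z 11, its top sloping from x 38.5, z 13 to x 43, z 20. The heel coming down pushes it back 4 mm (2 N at rest, 500 N/m); it snaps over the ledge, the contacts holding the pack up against it, heel 1 mm off the floor. It takes 6 to 14 N down near the heel.
- lamp_battery: Bystander: smaller plain grey battery block 60 x 36 x 18 mm with no ridge. Leave it.
- tape: Bystander: roll of tape, 68 mm across, 25 mm high, lying flat.
- shears: Bystander: bandage shears lying flat, about 160 mm long.
- cotton_jar: Bystander: clear jar with a steel lid, 72 mm across, 85 mm high.
- needle_carton: Bystander: white carton 110 x 62 x 50 mm.
- mixing_bowl: Bystander: rubber mixing bowl, 80 mm across, 40 mm high.
- mirror: Bystander: steel mouth mirror lying flat, about 165 mm long.
Mind the look-alikes: they are no part of the job. Leave any orange look-alike of the pack alone.

How it is judged:
On the way, in this order (a step that is already met when the one before it is completed fails the run):
1. the pack is picked up off the counter (height (world z) of pack above 0.04 m), for 0.1 s.
2. the tongue is under the lip with the pack still tilted toe down (x of toe in the frame of aed between -0.056 and -0.0475 m and z of toe in the frame of aed between 0.048 and 0.059 m and y of toe in the frame of aed between 0.041 and 0.049 m and angle between pack's own z axis and vertical above 0.1 rad), for 0.1 s.
At the end, for the whole second after the job is handed in: The pack lies flat in the bay (origin within 3 mm of its place along x and y and -2 to +2.5 mm in height, level within 0.035 rad, in line with the case within 0.05 rad), its tongue under the lip, the latch snapped back over its heel (joint below 1.2 mm), the pack released and at rest (x of pack in the frame of aed between -0.003 and 0.003 m and y of pack in the frame of aed between 0.042 and 0.048 m and z of pack in the frame of aed between 0.048 and 0.0525 m and angle between pack's own z axis and vertical below 0.035 rad and angle between the x axis of pack and the x axis of aed, either way round below 0.05 rad and x of toe in the frame of aed below -0.048 m and value of joint latch below 0.0012 m and linear speed of pack below 0.01 m/s); the robot touches nothing.
It fails at once if the pack is forced against the defibrillator (more than 25 N between them) (contact force between pack and aed above 25 N).
It fails at once if the gripper bears on the defibrillator itself (more than 25 N) (contact force between the arm and aed above 25 N).
It fails at once if another thing on the counter is disturbed (moved more than 25 mm) (distance of any of lamp_battery, tape, shears, cotton_jar, needle_carton, mixing_bowl, mirror from where it was at the start of the episode above 0.025 m).
It also fails if it takes over 72 s, if anything falls off the work surface, if the arm or the gripper's body presses on something with over 40 N, if the wrist force passes 120 N, or if a joint passes its speed limit or range.

## Working session

There is one attempt and no reset: what is moved stays moved. The work goes in short steps, Python scripts to look and compute and a tool call to move; the robot and the scene stay as the last step left them, time stands still between calls to the robot, and variables do not carry over. Pictures are saved under pics/ and viewed, and the job is handed in when it is done.

Besides the shell and the picture viewer there is one more tool, called after "Request:" by a JSON object that holds its "method" and its "body", one argument or row to a line. jog_arm: Moves the arm, as the interface text tells. Its arguments: {"type":"object","properties":{"commands":{"type":"array"},"grip_force":{"type":"number"}},"required":["commands"]}

```bash
ls; mkdir -p pics
cat > h.py <<'E'
import numpy as np, cv2, pickle
from plant import robot
from scipy.spatial.transform import Rotation as R
def cam(n,save=None):
    p=robot.read_camera(n)
    if save: cv2.imwrite('pics/'+save,p['img'])
    return p
def K(p):
    f=p['img'].shape[0]/2/np.tan(np.radians(p['vfov'])/2); return f
def ray(p,col,row):
    f=K(p);E=np.array(p['extrinsics']);d=np.array([(col-p['cx'])/f,(row-p['cy'])/f,1.]);
    Rw=E[:3,:3].T; return -Rw@E[:3,3],Rw@d
def at(p,col,row,z):
    o,d=ray(p,col,row); return o+d*(z-o[2])/d[2]
def proj(p,X):
    E=np.array(p['extrinsics']);X=np.atleast_2d(X);c=X@E[:3,:3].T+E[:3,3];f=K(p)
    return np.c_[c[:,0]/c[:,2]*f+p['cx'],c[:,1]/c[:,2]*f+p['cy']]
E
python3 - <<'E'
from h import *
for n in ['scene','top','wrist']:
    p=cam(n,n+'0.png'); pickle.dump(p,open(n+'0.pkl','wb'))
    print(n,p['vfov'],p['cx'],p['cy'],np.round(p['extrinsics'],3).tolist())
    for t in ['pack','toe','aed','contacts','latch','lamp_battery']:
        for f in (robot.recognise,robot.pinpoint):
            try:
                for r in f(t,p)[:3]:
                    v=r.get('box',r.get('position'));v=np.array(v)
                    print(t,f.__name__,np.round(v*([512,384,512,384] if len(v)==4 else [384,512]),1),round(r['score'],2))
            except Exception as e: print(t,e)
print(robot.read_state())
E
```

```text
pics
scene 53.34526096736857 251.96409492490787 190.09356429544204 [[0.455, 0.89, -0.021, -0.383], [0.606, -0.326, -0.726, -0.277], [-0.653, 0.317, -0.688, 1.388], [0.0, 0.0, 0.0, 1.0]]
pack call [301.3 183.9  35.2  22.3] 0.73
pack call [241.  202.8  39.5  26.9] 0.59
pack call [203.2 247. ] 0.81
pack call [184.1 301.6] 0.58
pack call [251.2 286.4] 0.3
toe call [301.7 183.7  33.8  21.6] 0.76
toe call [243.8 201.3  33.1  18.5] 0.74
toe call [288.5 251.3  27.4  48. ] 0.37
toe call [207.6 227.7] 0.74
toe call [175.6 287.1] 0.63
aed call [146.8 220.5 107.9 109.9] 0.97
aed call [220.9 146. ] 0.56
aed call [249.6 284.3] 0.5
contacts it knows: aed, cotton_jar, lamp_battery, mirror, mixing_bowl, needle_carton, pack, shears, tape, toe
latch call [287.1 250.9  21.8  47.7] 0.74
latch it knows: aed, cotton_jar, lamp_battery, mirror, mixing_bowl, needle_carton, pack, shears, tape, toe
lamp_battery call [235.4 168.6  16.3  15. ] 0.67
lamp_battery call [169.4 234.1] 0.52
top 43.61966945568696 261.45990231788306 192.2649385716719 [[-0.027, -0.999, 0.02, 0.142], [-0.994, 0.025, -0.11, 0.584], [0.11, -
[... 1181 characters left out ...]
bowl, needle_carton, pack, shears, tape, toe
{'t': 1.65, 'q': array([-1.36141942e+00,  1.30382257e-01,  1.48817499e+00,  1.85072441e-05,
        1.52300322e+00, -8.53789347e-02]), 'dq': array([-0.00105873,  0.00162758,  0.00054519, -0.00140905,  0.00118233,
        0.00028622]), 'joint_torque': array([ 2.90112703e-04, -5.59752023e+01, -4.92038369e+01,  7.66983745e-02,
        2.29183689e-02,  1.73191347e-05]), 'tool_pos': array([ 0.17434747, -0.5741284 ,  0.21865958]), 'orientation': array([ 2.52356070e+00, -1.87114911e+00,  5.71178175e-05]), 'force': array([-0.24317128, -0.28886436, -0.1077584 ]), 'wrist_torque': array([ 0.00474473, -0.00682409, -0.07112932]), 'opening': 0.0929794245327044}
```

Run:
```python
import cv2
for n in ['scene','top']:
    im=cv2.imread(f'pics/{n}0.png'); cv2.imwrite(f'pics/{n}0b.png',cv2.resize(im,(800,600),interpolation=cv2.INTER_CUBIC))
im=cv2.imread('pics/top0.png')
cv2.imwrite('pics/topc.png',cv2.resize(im[130:290,160:320],(600,600),interpolation=cv2.INTER_CUBIC))
cv2.imwrite('pics/topaed.png',cv2.resize(im[130:280,310:450],(560,600),interpolation=cv2.INTER_CUBIC))
```

```text
(no output)
```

View pics/scene0b.png

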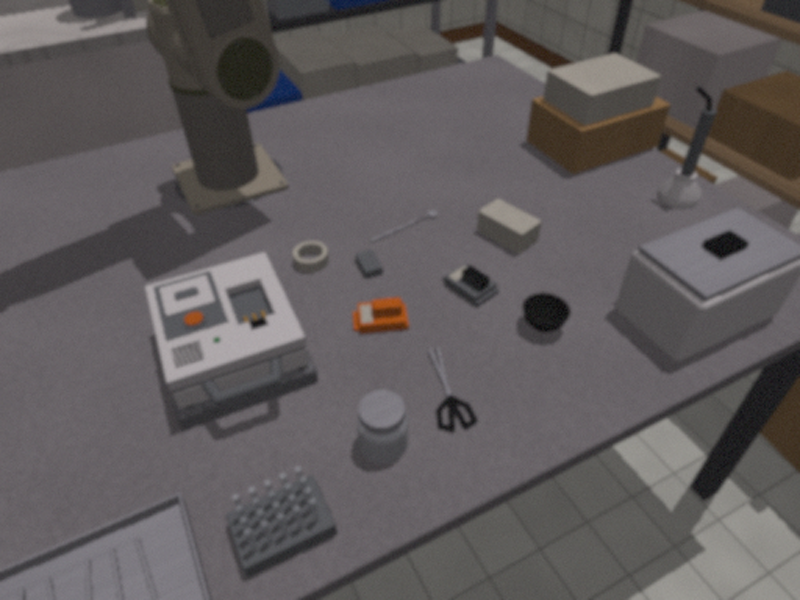

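View pics/top0b.png

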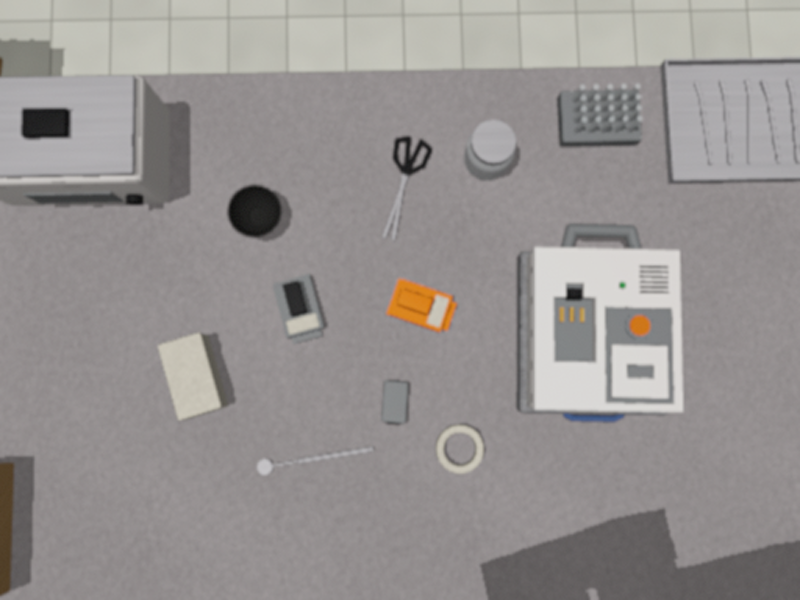

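View pics/topc.png

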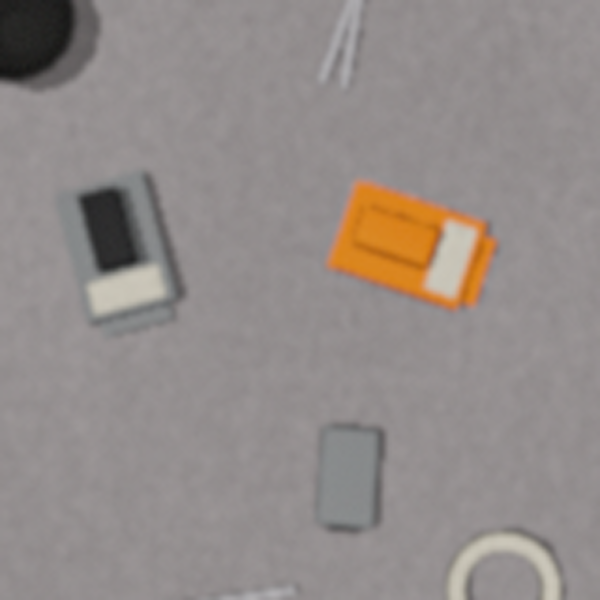

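View pics/topaed.png

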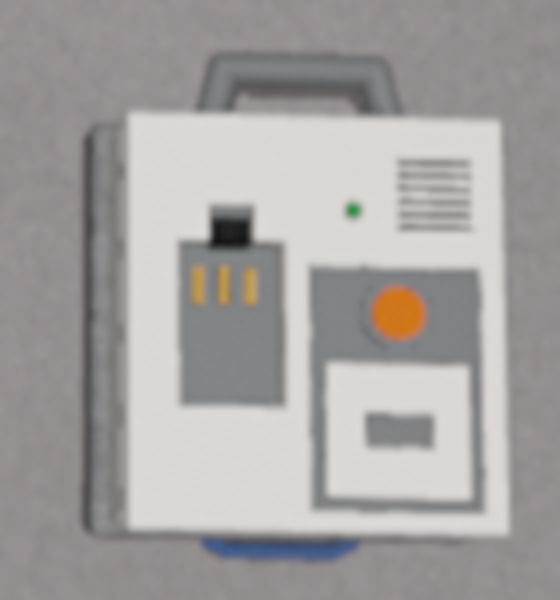

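Run:
```python
from h import *
p=pickle.load(open('top0.pkl','rb'))
# full-res coords from views: top0b scale 1.5625 ; 384->600
s=512/800
for n,c,r,z in [('packlabel',303,324,.02),('ridge',294,298,.042),('bowl',255,210,.04),('carton',190,376,.05),('mirrorhead',264,467,0),('mirrorend',372,449,0),('tape',460,449,.025),('lamp',396,402,.018),('orange',421,304,.02),('shtip',392,237,0.)]:
    print(n,np.round(at(p,c*s,r*s,z),3))
# aed corners in topaed crop (scale 4)
for z in (.09,.105,.115):
    print(z,[np.round(at(p,310+c/4,130+r/4,z),4)[:2].tolist() for c,r in [(127,114),(501,121),(508,535),(127,528)]])
print(R.from_rotvec([2.5236,-1.8711,0]).as_matrix().round(3))
```

```text
packlabel [0.558 0.281 0.02 ]
ridge [0.593 0.291 0.042]
bowl [0.724 0.346 0.04 ]
carton [0.486 0.436 0.05 ]
mirrorhead [0.353 0.342 0.   ]
mirrorend [0.374 0.185 0.   ]
tape [0.372 0.059 0.025]
lamp [0.441 0.148 0.018]
orange [0.583 0.108 0.02 ]
shtip [0.687 0.148 0.   ]
0.09 [[0.6499, -0.0481], [0.6413, -0.252], [0.4187, -0.2408], [0.428, -0.038]]
0.105 [[0.6473, -0.0452], [0.6388, -0.2461], [0.4194, -0.235], [0.4286, -0.0352]]
0.115 [[0.6455, -0.0432], [0.6371, -0.2421], [0.4199, -0.2312], [0.429, -0.0333]]
[[ 0.291 -0.957 -0.   ]
 [-0.957 -0.291 -0.   ]
 [ 0.     0.    -1.   ]]
```

Request:
{"method": "jog_arm", "body": {
  "commands": [0,-0.0256,-0.0321,0,0,0,-0.0256,-0.0321,0,0,0,-0.0256,-0.0321,0,0,0,-0.0256,-0.0321,0,0,0,-0.0256,-0.0321,0,0,0,-0.0256,-0.0321,0,0,0,-0.0256,-0.0321,0,0,0,-0.0256,-0.0321,0,0,0,-0.0256,-0.0321,0,0,0,-0.0256,-0.0321,0,0,0,-0.0256,-0.0321,0,0,0,-0.0256,-0.0321,0,0,0,-0.0256,-0.0321,0,0,0,-0.0256,-0.0321,0,0,0,0,0,0,0,0,0,0,0,0,0,0,0,0,0],
  "grip_force": 10
}}

```text
t: 3.07
tool_pos: [0.5001, -0.1006, 0.2185]
orientation: [2.524, -1.869, -0.0]
force: [-0.4, -0.4, 0.8]
opening: 0.0469
```

Run:
```python
from h import *
p=cam('wrist','w1.png'); pickle.dump(p,open('w1.pkl','wb'))
cv2.imwrite('pics/w1b.png',cv2.resize(p['img'],(800,600),interpolation=cv2.INTER_CUBIC))
s=robot.read_state();print(s['t'],s['tool_pos'],s['orientation'],s['force'],s['opening'])
```

```text
3.1167 [ 0.49982541 -0.10131991  0.21855652] [ 2.52277471e+00 -1.87128962e+00 -7.72483237e-05] [ 0.73251092 -0.01177438 -0.14187439] 0.04668348123131848
```

View pics/w1b.png

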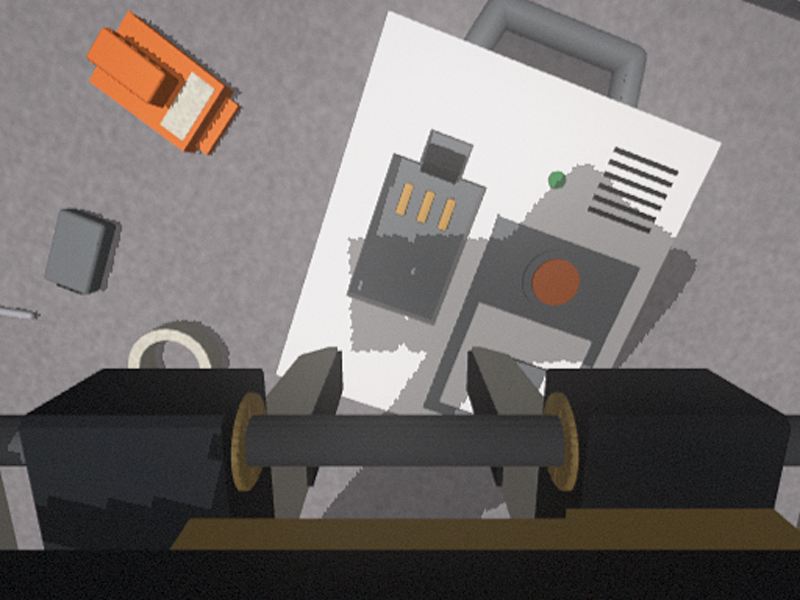

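```bash
cat > fitaed.py <<'E'
from h import *
from scipy.optimize import least_squares
def aedpts(): return np.array([[110,100,70],[110,-100,70],[-110,100,70],[42.8,28.8+45,70],[42.8,-28.8+45,70],[-46,28.8+45,70],[-46,-28.8+45,70]])/1e3
def T(v,P): 
    c,s=np.cos(v[3]),np.sin(v[3]); return P@np.array([[c,s,0],[-s,c,0],[0,0,1]])+v[:3]
def refine(p,px):
    g=cv2.cvtColor(p['img'],cv2.COLOR_BGR2GRAY)
    q=np.array(px,np.float32).reshape(-1,1,2).copy()
    cv2.cornerSubPix(g,q,(4,4),(-1,-1),(cv2.TERM_CRITERIA_EPS+cv2.TERM_CRITERIA_MAX_ITER,50,.01)); return q.reshape(-1,2)
def fit(obs,v0=(0.535,-.14,.035,-.045)):
    f=lambda v: np.concatenate([(proj(p,T(v,P))-q).ravel() for p,P,q in obs])
    r=least_squares(f,v0,loss='soft_l1'); return r.x,f(r.x).reshape(-1,2)
E
python3 - <<'E'
from fitaed import *
w=pickle.load(open('w1.pkl','rb'));t=pickle.load(open('top0.pkl','rb'))
P=aedpts(); a=.64
pw=np.array([(388,12),(720,143),(277,375),(395,154),(486,187),(348,294),(435,324)])*a
qw=refine(w,pw); print((qw-pw).round(1).tolist())
pt=np.array([(127,114),(501,121),(127,528),(180,241),(284,243),(181,404),(284,405)])/4.+[310,130]
qt=refine(t,pt); print((qt-pt).round(1).tolist())
for o in ([(w,P,qw)],[(t,P,qt)],[(w,P,qw),(t,P,qt)]):
    v,r=fit(o); print(v.round(4)); print(r.round(1).tolist())
E
```

```text
[[0.2, -1.3], [0.6, -0.4], [1.7, 1.3], [-1.2, -1.1], [0.2, 0.0], [-1.3, 0.2], [-1.1, 0.4]]
[[-0.2, -0.7], [-0.7, -0.5], [0.1, 0.1], [-0.8, -0.6], [-0.5, -0.5], [-0.7, -0.2], [-0.1, -0.1]]
[ 0.5342 -0.1417  0.0314 -0.0409]
[[-0.1, 0.7], [-0.1, -0.4], [-2.0, -1.8], [0.1, -0.0], [0.5, -0.2], [0.1, 0.7], [0.5, 0.4]]
[ 0.5348 -0.1407  0.032  -0.0427]
[[0.0, 0.2], [-0.2, 0.1], [-0.0, -0.5], [-0.3, -0.3], [0.4, -0.4], [-0.4, 0.4], [0.5, 0.5]]
[ 0.5343 -0.1416  0.0312 -0.0416]
[[-0.2, 0.5], [-0.2, -0.5], [-2.1, -2.1], [0.0, -0.2], [0.3, -0.4], [-0.1, 0.4], [0.4, 0.2], [0.4, 0.5], [0.0, 0.3], [0.4, -0.2], [0.1, 0.0], [0.7, -0.2], [0.0, 0.7], [0.9, 0.7]]
```

Request:
{"method": "jog_arm", "body": {
  "commands": [0,-0.0349,-0.0153,0,0,0,-0.0349,-0.0153,0,0,0,-0.0349,-0.0153,0,0,0,-0.0349,-0.0153,0,0,0,-0.0349,-0.0153,0,0,0,-0.0349,-0.0153,0,0,0,-0.0349,-0.0153,0,0,0,-0.0349,-0.0153,0.01,0,0,-0.0349,-0.0153,0.01,0,0,-0.0349,-0.0153,0.01,0,0,0,0,0,0,0,0,0,0,0,0,0,0,0,0]
}}

```text
t: 4.2
tool_pos: [0.5457, 0.2761, 0.1886]
orientation: [2.522, -1.872, 0.0]
force: [-0.1, -0.7, -0.4]
opening: 0.0465
```

Run:
```python
from h import *
p=cam('wrist','w2.png'); pickle.dump(p,open('w2.pkl','wb'))
cv2.imwrite('pics/w2b.png',cv2.resize(p['img'],(800,600),interpolation=cv2.INTER_CUBIC))
s=robot.read_state();print(s['t'],s['tool_pos'],s['orientation'],s['force'],s['opening'])
for t in ('pack','toe'): print(t,[(np.array(r['position'])*[384,512],r['score']) for r in robot.pinpoint(t,p)])
```

```text
4.25 [0.54591185 0.27584742 0.18916251] [-2.52151914e+00  1.87379052e+00 -1.05980290e-03] [ 0.04066171 -0.18784116  0.20157296] 0.04641435666648956
pack [(array([187.584 , 397.2096]), 0.78), (array([ 22.3872, 449.0752]), 0.52)]
toe [(array([184.2048, 257.6896]), 0.71), (array([215.1168, 432.4864]), 0.56)]
```

View pics/w2b.png

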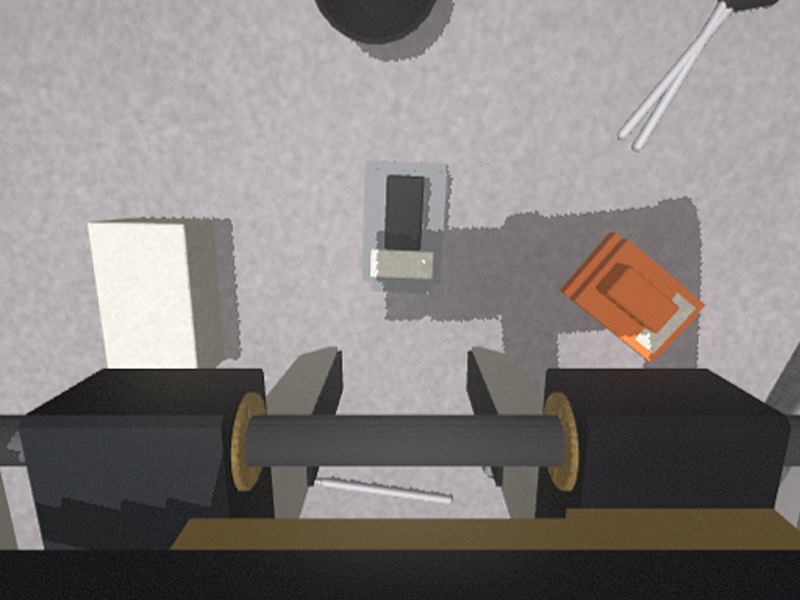

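Run:
```python
from h import *
p=pickle.load(open('w2.pkl','rb'))
c=p['img'][95:195,220:300]
cv2.imwrite('pics/w2c.png',cv2.resize(c,(480,600),interpolation=cv2.INTER_CUBIC))
```

```text
(no output)
```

View pics/w2c.png

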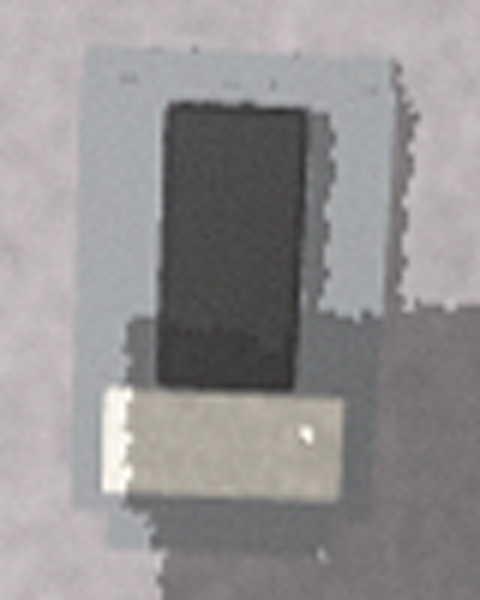

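Run:
```python
from fitaed import *
p=pickle.load(open('w2.pkl','rb'))
P=np.array([[32,12,42],[32,-12,42],[-16,-12,42],[-16,12,42],[42,28,10],[42,-28,10],[-42,28,20]])/1e3
q=np.array([(167,101),(306,106),(295,389),(157,386),(86,46),(394,60),(72,507)])/6.+[220,95]-[.4,.4]
v,r=fit([(p,P,q)],(.585,.289,0,.28)); print(v.round(4)); print(r.round(1).tolist())
f=lambda u: fit
from scipy.optimize import least_squares
g=lambda u:(proj(p,T([u[0],u[1],0,u[2]],P))-q).ravel()
s=least_squares(g,[.585,.289,.28],loss='soft_l1');u=s.x;print(u.round(4),g(u).reshape(-1,2).round(1).tolist())
st=robot.read_state(); M=R.from_rotvec(st['orientation']).as_matrix();print(M.round(4).tolist(),st['tool_pos'])
tgt=T([u[0],u[1],0,u[2]],np.array([[.027,0,.025]]))[0]
print('target',tgt,'tool shift',(M.T@(tgt-st['tool_pos'])).round(4))
print('yaw turn deg',np.degrees(u[2]-np.arctan2(-M[1,1],-M[0,1])))
```

```text
[ 0.5856  0.2889 -0.0036  0.2534]
[[-0.2, -0.1], [0.4, 0.1], [-0.1, 0.5], [-0.0, 0.0], [0.1, -0.1], [-0.5, -0.2], [0.1, -0.2]]
[0.5857 0.2889 0.2531] [[-0.3, -0.3], [0.6, -0.1], [0.1, 0.8], [-0.1, 0.4], [-0.1, -0.4], [-0.1, -0.5], [-0.1, 0.3]]
[[0.2881, -0.9576, 0.0014], [-0.9576, -0.2881, 0.0002], [0.0002, -0.0014, -1.0]] [0.54608693 0.27593798 0.18962298]
target [0.6118389  0.29567495 0.025     ] tool shift [ 0.     -0.0684  0.1647]
yaw turn deg -2.2441972979675358
```

Request:
{"method": "jog_arm", "body": {
  "commands": [0,0,-0.0342,0,2.2,0,0,-0.0342,0,0,0,0,0,0.03,0,0,0,0,0.03,0,0,0,0,0.03,0,0,0,0,0.03,0,0,0,0,0.02,0,0,0,0,0,0,0,0,0,0,0]
}}

```text
t: 5.1
tool_pos: [0.6105, 0.2949, 0.0481]
orientation: [2.484, -1.92, -0.002]
force: [0.6, -0.8, 0.4]
opening: 0.0466
```

Run:
```python
from h import *
p=cam('wrist','w3.png'); pickle.dump(p,open('w3.pkl','wb'))
cv2.imwrite('pics/w3b.png',cv2.resize(p['img'],(800,600),interpolation=cv2.INTER_CUBIC))
s=robot.read_state();print(s['t'],s['tool_pos'],s['orientation'],s['force'],s['opening'])
```

```text
5.15 [0.61193982 0.29571045 0.05021336] [-2.48517527e+00  1.92003398e+00 -1.12420976e-03] [-0.14802189  0.15622492  0.31340762] 0.04612493440710071
```

View pics/w3b.png

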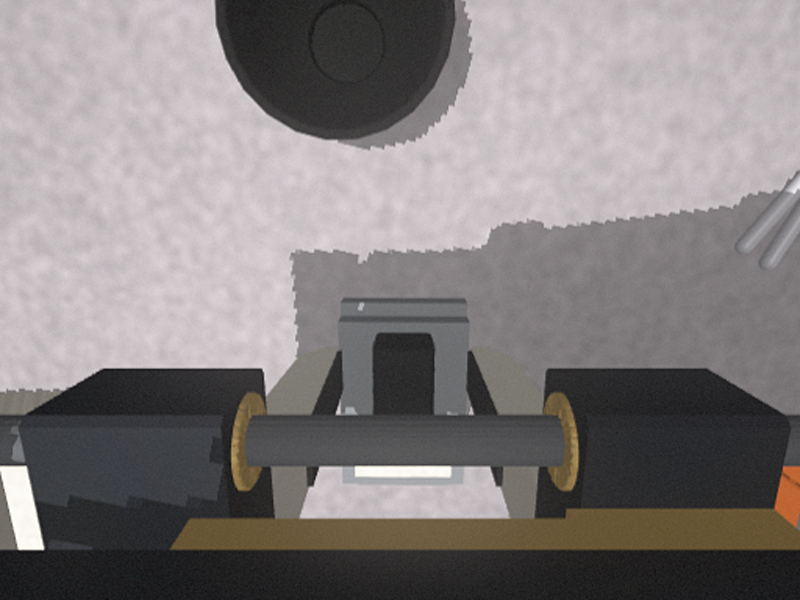

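Request:
{"method": "jog_arm", "body": {
  "commands": [0,0,0,0.013,0,0,0,0,0.013,0,0,0,0,0,0,1,0,0,0,0,1,0,0,0,0,1,0,0,0,0,1,0,0,0,0,1,0,0,0,0,1,0,0,0,0],
  "grip_force": 5
}}

```text
t: 5.9
tool_pos: [0.6115, 0.2966, 0.0233]
orientation: [-2.486, 1.919, -0.001]
force: [0.1, -0.5, 2.1]
opening: 0.0242
```

Run:
```python
from h import *
s=robot.read_state();print(s['t'],s['tool_pos'],s['orientation'],s['force'],s['opening'])
```

```text
5.9 [0.61151545 0.29659396 0.02330746] [-2.48649836e+00  1.91861837e+00 -8.90737651e-04] [ 0.12020832 -0.5387287   2.09919783] 0.024225351345393168
```

Request:
{"method": "jog_arm", "body": {
  "commands": [1,0,0.0018,-0.0039,0,1,0,0.0019,-0.0038,0,1,0,0.0022,-0.0037,0,1,0,0.0022,-0.0036,0,1,0,0.0022,-0.0031,0,1,0,0.0024,-0.0031,0,1,0,0,0,0,1,0,0,0,0]
}}

```text
t: 6.57
tool_pos: [0.5988, 0.2933, 0.0443]
orientation: [-2.487, 1.919, -0.001]
force: [0.2, 0.6, -2.2]
opening: 0.0241
```

Run:
```python
from h import *
s=robot.read_state();print(s['t'],s['tool_pos'],s['orientation'],s['force'],s['opening'])
p=cam('wrist','w4.png'); pickle.dump(p,open('w4.pkl','wb'))
cv2.imwrite('pics/w4b.png',cv2.resize(p['img'],(800,600),interpolation=cv2.INTER_CUBIC))
p=cam('scene','s4.png'); pickle.dump(p,open('s4.pkl','wb'))
c,r=np.round(proj(p,s['tool_pos'])[0]).astype(int);c=max(c,64)
cv2.imwrite('pics/s4c.png',cv2.resize(p['img'][r-48:r+48,c-64:c+64],(768,576),interpolation=cv2.INTER_CUBIC))
```

```text
6.5667 [0.59884632 0.29326145 0.04426164] [-2.48684084e+00  1.91877713e+00 -5.34810996e-04] [ 0.2002953   0.56433859 -2.24703942] 0.024053311731238074
```

View pics/w4b.png

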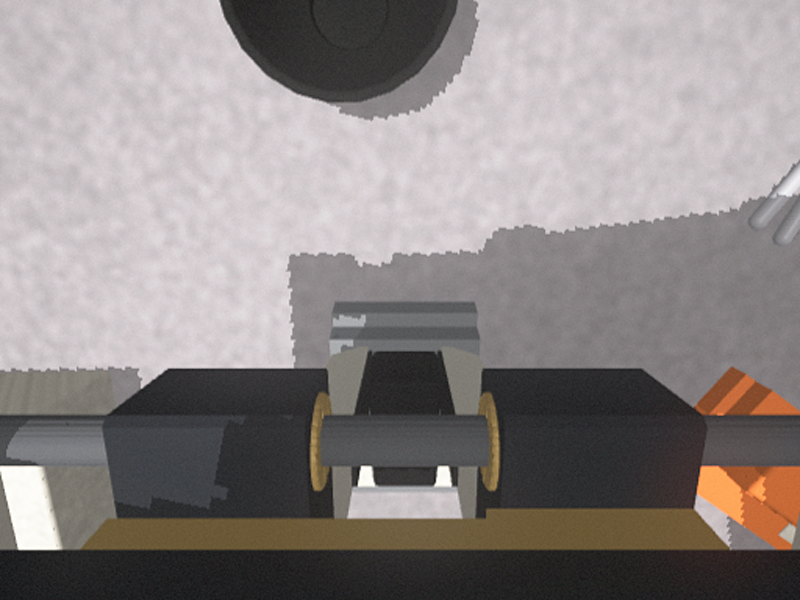

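View pics/s4c.png

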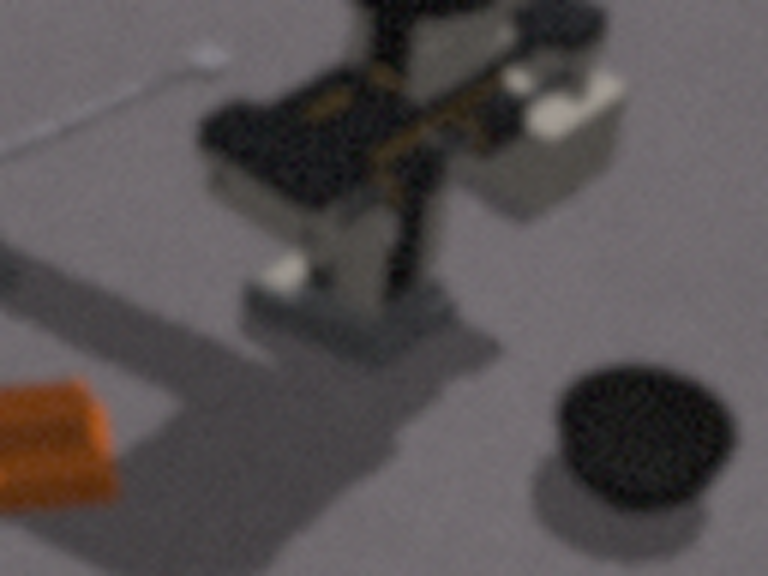

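Run:
```python
from h import *
p=pickle.load(open('w4.pkl','rb'))
cv2.imwrite('pics/w4c.png',cv2.resize(p['img'][185:325,200:320],(514,600),interpolation=cv2.INTER_CUBIC))
```

```text
(no output)
```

View pics/w4c.png

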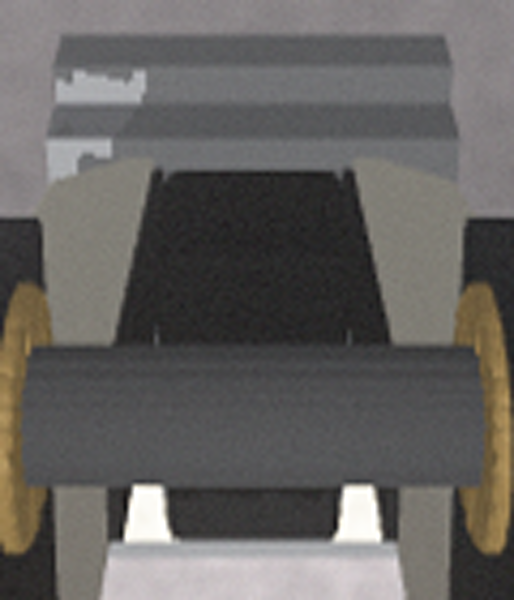

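```bash
cat > tilt.py <<'E'
from h import *
from scipy.optimize import least_squares
def pk(M,tp,u,P):
    # tool-based frame: X=-tool y, Y=-tool x, Z=-tool z ; u=(x,y,z of pack origin rel TCP in that frame, tilt(toe down+), roll-free yaw)
    F=np.c_[-M[:,1],-M[:,0],-M[:,2]]
    Rr=R.from_euler('ZY',[u[4],-u[3]]).as_matrix()
    return (P@Rr.T+np.array(u[:3]))@F.T+tp
def fitpk(p,M,tp,P,q,u0,loss='soft_l1'):
    f=lambda u:(proj(p,pk(M,tp,u,P))-q).ravel()
    s=least_squares(f,u0,loss=loss,x_scale=[.01,.01,.01,.1,.1]);return s.x,f(s.x).reshape(-1,2)
E
python3 - <<'E'
from tilt import *
p=pickle.load(open('w4.pkl','rb'))
M=R.from_rotvec([-2.48684084e+00,1.91877713e+00,-5.3e-4]).as_matrix();tp=np.array([0.59884632,0.29326145,0.04426164])
P=np.array([[42,28,0],[42,-28,0],[42,28,10],[42,-28,10],[36,28,10],[36,-28,10],[36,28,20],[36,-28,20]])/1e3
q=np.array([(62,36),(443,36),(54,66),(452,66),(52,103),(450,103),(46,138),(458,138)])/4.283+[200,185]-.38
u,r=fitpk(p,M,tp,P,q,[-.027,0,-.024,.2,0]);print(u.round(4),r.round(1).tolist())
for X in ([-42,0,20],[-42,0,6.5],[-52,0,6.5],[-52,0,0],[-52,22,6.5],[-42,28,20],[32,12,42],[-34,0,20]): print(X,((proj(p,pk(M,tp,u,np.array([X])/1e3))[0]-[200,185]+.38)*4.283).round(0), pk(M,tp,u,np.array([X])/1e3).round(3))
E
```

```text
[-2.000e-02  1.000e-04 -2.750e-02  1.976e-01  9.000e-04] [[-0.0, -0.1], [-0.1, -0.0], [-0.3, -0.1], [-0.0, -0.1], [0.8, 0.1], [-0.2, 0.1], [-0.2, -0.0], [0.3, 0.0]]
[-42, 0, 20] [252. 563.] [[0.536 0.277 0.028]]
[-42, 0, 6.5] [252. 500.] [[0.538 0.277 0.015]]
[-52, 0, 6.5] [252. 544.] [[0.529 0.275 0.013]]
[-52, 0, 0] [252. 516.] [[0.53  0.275 0.006]]
[-52, 22, 6.5] [125. 544.] [[0.523 0.296 0.013]]
[-42, 28, 20] [ 78. 562.] [[0.529 0.304 0.028]]
[32, 12, 42] [153. 256.] [[0.599 0.306 0.064]]
[-34, 0, 20] [252. 525.] [[0.543 0.279 0.03 ]]
```

Request:
{"method": "jog_arm", "body": {
  "commands": [1,0,0,0,0,1,0,0,0,0,1,0,0,0,0,1,0,0,0,0],
  "grip_force": 3.5
}}

```text
t: 7.0
tool_pos: [0.5987, 0.2931, 0.0437]
orientation: [2.487, -1.919, -0.0]
force: [0.2, 0.5, -2.3]
opening: 0.0237
```

```bash
cat > look.py <<'E'
import sys
from tilt import *
n=sys.argv[1]
s=robot.read_state();print(s['t'],s['tool_pos'],s['orientation'],s['force'],s['opening'])
p=cam('wrist',n+'.png'); pickle.dump((p,s),open(n+'.pkl','wb'))
cv2.imwrite('pics/'+n+'c.png',cv2.resize(p['img'][165:325,200:320],(450,600),interpolation=cv2.INTER_CUBIC))
E
python3 look.py w5
```

```text
7.0 [0.59869938 0.29313428 0.04365657] [ 2.48699243e+00 -1.91907443e+00 -2.09744857e-04] [ 0.19407741  0.46827257 -2.25094611] 0.02371685971442901
```

View pics/w5c.png

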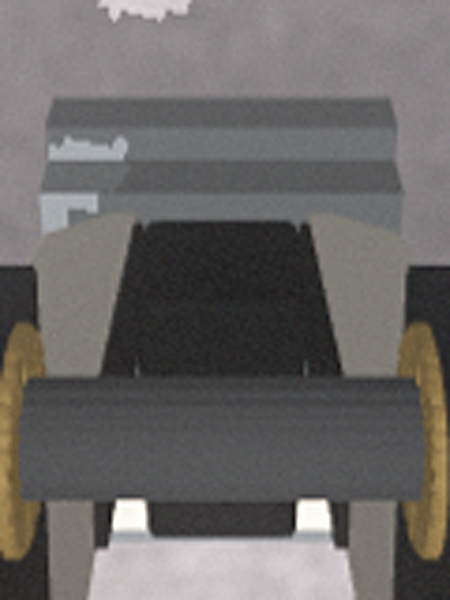

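```bash
cat > ft.py <<'E'
from tilt import *
P=np.array([[42,28,0],[42,-28,0],[42,28,10],[42,-28,10],[36,28,10],[36,-28,10],[36,28,20],[36,-28,20]])/1e3
def run(n,px,u0=[-.02,0,-.0275,.2,0],P=P,sc=3.75,off=(200,165)):
    p,s=pickle.load(open(n+'.pkl','rb'))
    M=R.from_rotvec(s['orientation']).as_matrix();tp=s['tool_pos']
    q=np.array(px)/sc+off-.38
    u,r=fitpk(p,M,tp,P,q,u0);print('u',u.round(4),'rms',np.sqrt((r**2).mean()).round(2))
    w=pk(M,tp,u,np.array([[-52,0,0],[-52,0,3],[42,0,0],[0,0,0]])/1e3);print(w.round(4).tolist())
    return u,M,tp
E
python3 - <<'E'
from ft import *
run('w5',[(54,98),(389,98),(47,127),(397,127),(46,162),(396,162),(40,194),(403,194)])
E
```

```text
u [-0.0178 -0.     -0.0289  0.26    0.0011] rms 0.28
[[0.5329, 0.2758, 0.0014], [0.5322, 0.2756, 0.0043], [0.6208, 0.2989, 0.0256], [0.5815, 0.2886, 0.0148]]
```

Request:
{"method": "jog_arm", "body": {
  "commands": [1,0,0,-0.002,0,1,0,0,0,0,1,0,0,0,0,1,0,0,0,0],
  "grip_force": 3
}}

```text
t: 7.38
tool_pos: [0.599, 0.2933, 0.0461]
orientation: [-2.487, 1.919, -0.0]
force: [0.3, 0.6, -1.0]
opening: 0.0238
```

```bash
python3 look.py w6
```

```text
7.3833 [0.59898952 0.29329975 0.04611444] [-2.48682915e+00  1.91883152e+00 -4.58093041e-04] [ 0.26773583  0.59719071 -1.00629416] 0.023757456018960822
```

View pics/w6c.png

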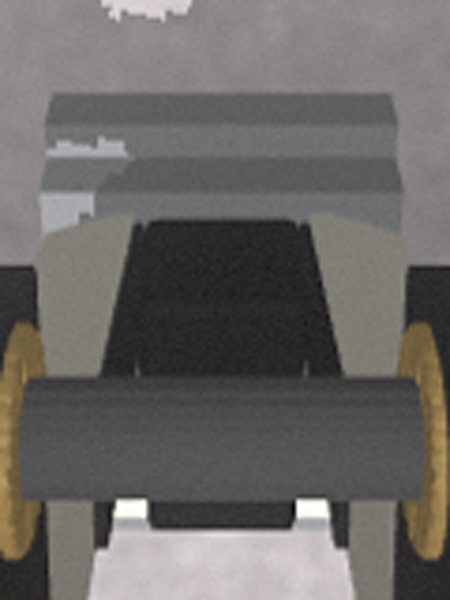

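Run:
```python
from ft import *
run('w6',[(53,94),(390,94),(46,124),(397,124),(46,158),(397,158),(40,192),(403,192)])
```

```text
u [-1.66e-02 -1.00e-04 -2.94e-02  2.85e-01  1.20e-03] rms 0.25
[[0.5347, 0.2763, 0.002], [0.5339, 0.2761, 0.0049], [0.6219, 0.2993, 0.0285], [0.5829, 0.289, 0.0167]]
```

Request:
{"method": "jog_arm", "body": {
  "commands": [1,0,0,0,0,1,0,0,0,0,1,0,0,-0.01,0,1,0,0,-0.03,0,1,0,0,-0.03,0,1,0,0,-0.03,0,1,0,0,-0.03,0,1,0,0,0,0,1,0,0,0,0],
  "grip_force": 20
}}

```text
t: 8.18
tool_pos: [0.6004, 0.2939, 0.1795]
orientation: [-2.483, 1.916, -0.005]
force: [-0.2, 0.4, -1.5]
opening: 0.0236
```

```bash
python3 look.py w7
```

```text
8.1833 [0.60041799 0.29387372 0.17945293] [-2.48328475  1.9160888  -0.00463665] [-0.21904424  0.38077094 -1.51150461] 0.02362655223000771
```

View pics/w7c.png

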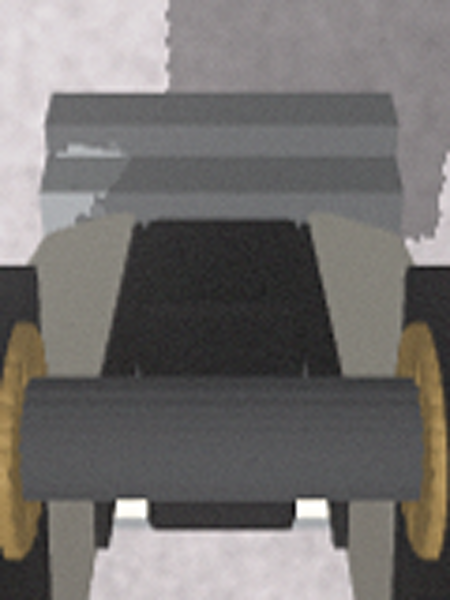

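Request:
{"method": "jog_arm", "body": {
  "commands": [1,0,0,0,5.6,1,0,0,0,5.6,1,0,0,0,5.7,1,0.0392,0.0024,0,0,1,0.0392,0.0024,0,0,1,0.0392,0.0024,0,0,1,0.0392,0.0024,0,0,1,0.0392,0.0024,0,0,1,0.0392,0.0024,0,0,1,0.0392,0.0024,0,0,1,0.0392,0.0024,0,0,1,0.0392,0.0024,0,0,1,0.0392,0.0024,0,0,1,0,0,0,0,1,0,0,0,0,1,0,0,0,0]
}}

```text
t: 9.57
tool_pos: [0.5585, -0.0972, 0.1739]
orientation: [2.176, -2.264, -0.005]
force: [-0.3, -0.4, -2.8]
opening: 0.0236
```

```bash
python3 look.py w8
python3 - <<'E'
from h import *
p,s=pickle.load(open('w8.pkl','rb'))
M=R.from_rotvec(s['orientation']).as_matrix();print(M.round(4).tolist())
cv2.imwrite('pics/w8b.png',cv2.resize(p['img'],(800,600),interpolation=cv2.INTER_CUBIC))
E
```

```text
9.5667 [ 0.55849708 -0.09717895  0.17386769] [ 2.17616365 -2.26401773 -0.00506944] [-0.30429405 -0.41998371 -2.80322809] 0.023648074050366973
[[-0.0396, -0.9992, -0.0032], [-0.9992, 0.0396, 0.0014], [-0.0013, 0.0032, -1.0]]
```

View pics/w8b.png

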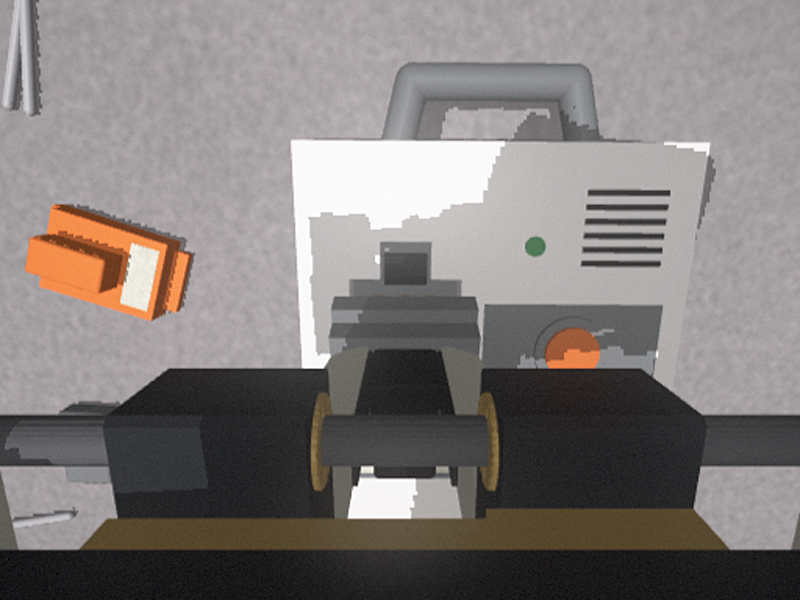

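Run:
```python
from h import *
p,s=pickle.load(open('w8.pkl','rb'))
cv2.imwrite('pics/w8d.png',cv2.resize(p['img'][145:245,200:320],(720,600),interpolation=cv2.INTER_CUBIC))
```

```text
(no output)
```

View pics/w8d.png

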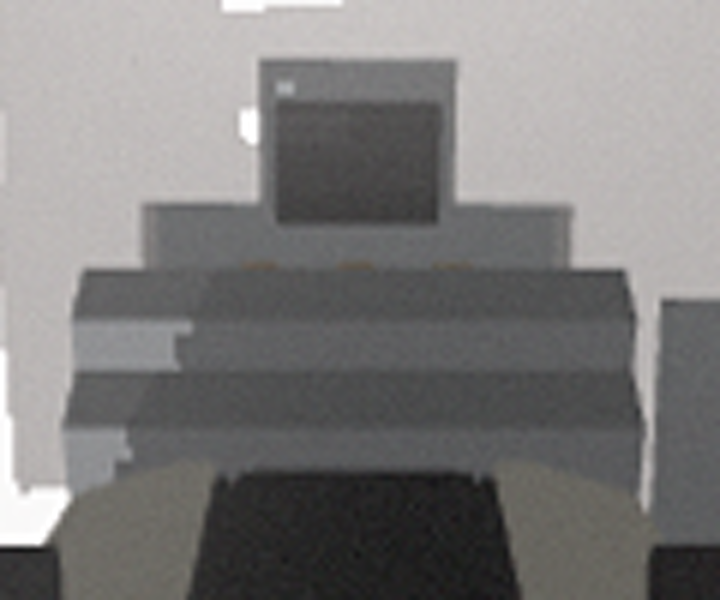

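```bash
cat > rel.py <<'E'
from ft import *
from fitaed import T
def rel(n,px,Pa,qa,v0,sc=6.,off=(200,145),fixz=None,u0=[-.0166,0,-.03,.285,0],fixyaw=None):
    p,s=pickle.load(open(n+'.pkl','rb'))
    u,M,tp=run(n,px,u0=u0,sc=sc,off=off)
    def V(v): return [v[0],v[1],v[2] if fixz is None else fixz,v[3] if fixyaw is None else fixyaw]
    f=lambda v:(proj(p,T(V(v),Pa))-qa).ravel()
    r=least_squares(f,v0,loss='soft_l1',x_scale=[.01,.01,.01,.1]);v=V(r.x);print('aed',np.round(v,4),f(r.x).reshape(-1,2).round(1).tolist())
    def toaed(X):
        c,s_=np.cos(v[3]),np.sin(v[3]);return (X-np.array(v[:3]))@np.array([[c,-s_,0],[s_,c,0],[0,0,1]])-np.array([0,.045,.05])
    names=['toebot','heelbot','origin','heelL','heelR','toeL']
    W=toaed(pk(M,tp,u,np.array([[-52,0,0],[42,0,0],[0,0,0],[42,28,0],[42,-28,0],[-42,28,0]])/1e3))
    for a,b in zip(names,W): print(a,(b*1e3).round(2))
    print('TCP in B',(toaed(tp)*1e3).round(2)); 
    return u,v,M,tp
E
python3 - <<'E'
from rel import *
p,s=pickle.load(open('w8.pkl','rb'))
px=[(82,268),(628,268),(73,318),(634,318),(73,370),(634,370),(64,427),(642,429)]
Pa=np.array([[42.8,73.8,70],[42.8,16.2,70],[110,100,70],[110,-100,70]])/1e3
qa=np.vstack([np.array([(143,204),(572,205)])/6+[200,145]-.4, np.array([(291,140),(711,142)])*.64-.2])
for fz in (None,.0315): rel('w8',px,Pa,qa,[.5345,-.1412,.0315,-.0415],fixz=fz)
E
```

```text
u [-1.590e-02  0.000e+00 -3.030e-02  3.149e-01 -1.000e-04] rms 0.33
[[0.4931, -0.0945, 0.1276], [0.4922, -0.0945, 0.1305], [0.5825, -0.0981, 0.1565], [0.5425, -0.0965, 0.1436]]
aed [ 0.5341 -0.1416  0.0324 -0.0431] [[-0.2, -0.2], [0.5, 0.0], [-0.1, 0.0], [-0.1, 0.1]]
toebot [-42.96   0.29  45.2 ]
heelbot [46.51  0.56 74.03]
origin [ 6.53  0.44 61.15]
heelL [46.41 28.56 74.06]
heelR [ 46.6  -27.44  73.99]
toeL [-33.54  28.31  48.3 ]
TCP in B [22.5   0.42 91.43]
u [-1.590e-02  0.000e+00 -3.030e-02  3.149e-01 -1.000e-04] rms 0.33
[[0.4931, -0.0945, 0.1276], [0.4922, -0.0945, 0.1305], [0.5825, -0.0981, 0.1565], [0.5425, -0.0965, 0.1436]]
aed [ 0.5341 -0.1417  0.0315 -0.0428] [[0.0, -0.3], [0.5, -0.2], [0.2, 0.2], [-0.8, 0.1]]
toebot [-42.95   0.38  46.14]
heelbot [46.52  0.63 74.97]
origin [ 6.55  0.52 62.09]
heelL [46.44 28.63 75.  ]
heelR [ 46.61 -27.37  74.93]
toeL [-33.52  28.41  49.24]
TCP in B [22.51  0.5  92.37]
```

Request:
{"method": "jog_arm", "body": {
  "commands": [1,0.0004,-0.0015,0,0.2,1,0,0,0.007,0,1,0,0,0.007,0,1,0,0,0.007,0,1,0,0,0,0,1,0,0,0,0,1,0,0,0,0]
}}

```text
t: 10.2
tool_pos: [0.5611, -0.0979, 0.1547]
orientation: [2.174, -2.267, -0.0]
force: [0.2, -0.8, -2.6]
opening: 0.0238
```

```bash
sed -i 's/^cv2.imwrite.*/cv2.imwrite("pics\/"+n+"d.png",cv2.resize(p["img"][145:245,200:320],(720,600),interpolation=cv2.INTER_CUBIC))/' look.py; python3 look.py w9
```

```text
10.2 [ 0.56107949 -0.09790281  0.15470677] [ 2.17434380e+00 -2.26734451e+00 -4.02591488e-04] [ 0.18918551 -0.76243453 -2.56013118] 0.023808909689696605
```

View pics/w9d.png

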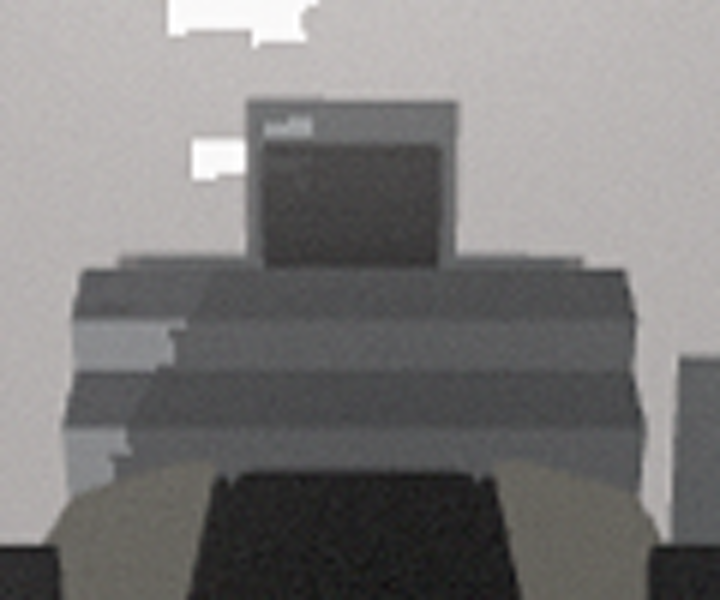

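View pics/w9.png

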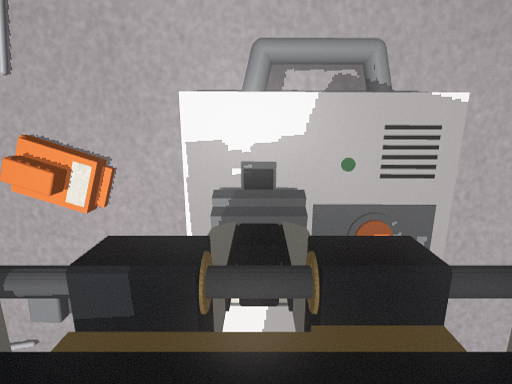

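Run:
```python
from rel import *
from fitaed import refine
px=[(82,268),(628,268),(73,318),(634,318),(73,370),(634,370),(64,427),(642,429)]
Pa=np.array([[42.8,73.8,70],[42.8,16.2,70],[110,100,70],[110,-100,70]])/1e3
p,s=pickle.load(open('w9.pkl','rb'))
c=refine(p,[(180,92),(468,94)]);print(c)
qa=np.vstack([np.array([(119,256),(583,258)])/6+[200,145]-.4, c])
u,v,M,tp=rel('w9',px,Pa,qa,[.5345,-.1412,.0315,-.0415])
print(np.arctan2(-M[1,1],-M[0,1]))
```

```text
[[178.34428  91.0129 ]
 [469.33447  92.12363]]
u [-0.0159  0.     -0.0303  0.3149  0.    ] rms 0.33
[[0.4958, -0.0951, 0.1083], [0.4949, -0.0951, 0.1111], [0.5851, -0.0989, 0.1374], [0.5452, -0.0972, 0.1244]]
aed [ 0.534  -0.1414  0.0322 -0.0437] [[-0.3, -0.2], [0.3, -0.3], [-0.1, 0.3], [0.1, 0.1]]
toebot [-40.15  -0.49  26.14]
heelbot [49.23 -0.33 55.23]
origin [ 9.3  -0.4  42.23]
heelL [49.18 27.67 55.23]
heelR [ 49.29 -28.33  55.23]
toeL [-30.69  27.53  29.24]
TCP in B [25.18 -0.41 72.55]
-0.04187015896346177
```

Request:
{"method": "jog_arm", "body": {
  "commands": [1,-0.0003,0.001,0.002,0,1,0,0,0.003,0,1,0,0,0.003,0,1,0,0,0.002,0,1,0,0,0,0,1,0,0,0,0]
}}

```text
t: 10.75
tool_pos: [0.56, -0.0977, 0.1445]
orientation: [2.174, -2.268, -0.001]
force: [-0.3, 0.4, -2.9]
opening: 0.0235
```

Request:
{"method": "jog_arm", "body": {
  "commands": [1,0,0,0.002,0,1,0,0,0.002,0,1,0,0,0,0,1,0,0,0,0]
}}

```text
t: 11.08
tool_pos: [0.56, -0.0977, 0.1406]
orientation: [2.174, -2.267, -0.001]
force: [0.5, 0.5, -1.5]
opening: 0.0239
```

Request:
{"method": "jog_arm", "body": {
  "commands": [1,0,0,0.002,0,1,0,0,0.002,0,1,0,0,0.002,0,1,0,0,0,0,1,0,0,0,0]
}}

```text
t: 11.5
tool_pos: [0.56, -0.0977, 0.1345]
orientation: [2.174, -2.267, -0.001]
force: [-0.2, 0.3, -1.9]
opening: 0.0236
```

```bash
python3 look.py w10
python3 - <<'E'
from h import *
p=cam('scene','s10.png'); pickle.dump(p,open('s10.pkl','wb'))
c,r=np.round(proj(p,[.53,-.1,.1])[0]).astype(int)
cv2.imwrite('pics/s10c.png',cv2.resize(p['img'][r-60:r+60,max(c-80,0):c+80],(800,600),interpolation=cv2.INTER_CUBIC))
E
```

```text
11.5 [ 0.55996343 -0.09767388  0.13454757] [ 2.17406133e+00 -2.26747979e+00 -7.14118622e-04] [-0.16230908  0.30919042 -1.88981722] 0.023578370252438596
```

View pics/w10d.png

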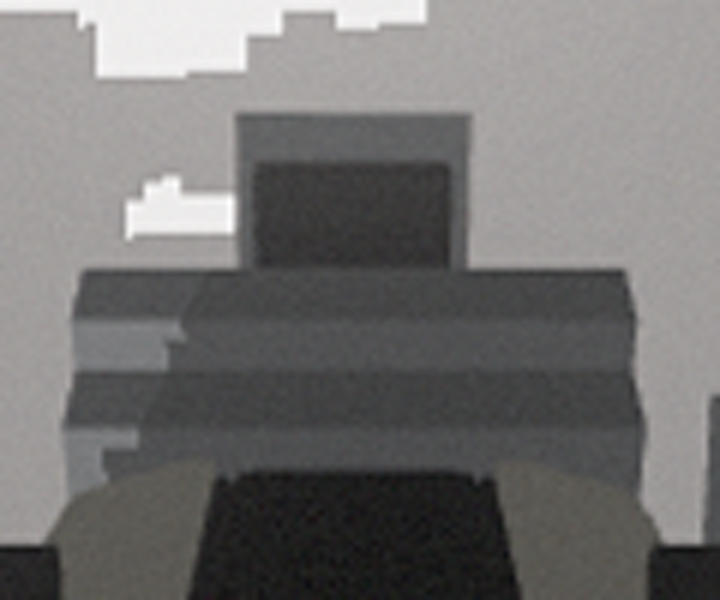

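View pics/s10c.png

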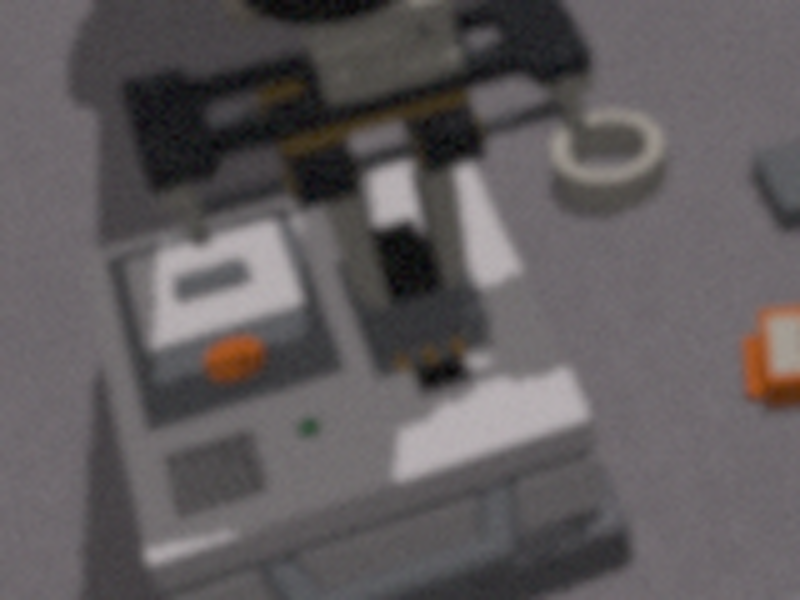

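Request:
{"method": "jog_arm", "body": {
  "commands": [1,0,0,0.001,0,1,0,0,0.001,0,1,0,0,0.001,0,1,0,0,0.001,0,1,0,0,0,0,1,0,0,0,0]
}}

```text
t: 12.1
tool_pos: [0.5601, -0.0977, 0.1307]
orientation: [2.174, -2.268, -0.0]
force: [-0.3, 0.7, -2.2]
opening: 0.0238
```

Request:
{"method": "jog_arm", "body": {
  "commands": [1,0,0,0.001,0,1,0,0,0.001,0,1,0,0,0,0,1,0,0,0,0]
}}

```text
t: 12.43
tool_pos: [0.5601, -0.0977, 0.1287]
orientation: [2.174, -2.268, -0.0]
force: [0.8, -0.5, -1.8]
opening: 0.0241
```

Request:
{"method": "jog_arm", "body": {
  "commands": [1,0,0,0.001,0,1,0,0,0,0,1,0,0,0,0]
}}

```text
t: 12.68
tool_pos: [0.5601, -0.0977, 0.1278]
orientation: [2.174, -2.268, -0.0]
force: [-0.0, 0.6, -2.0]
opening: 0.0239
```

Request:
{"method": "jog_arm", "body": {
  "commands": [1,0,0,0.001,0,1,0,0,0,0,1,0,0,0,0]
}}

```text
t: 12.93
tool_pos: [0.5603, -0.0977, 0.127]
orientation: [-2.174, 2.268, -0.0]
force: [0.1, -0.2, -1.0]
opening: 0.0237
```

Request:
{"method": "jog_arm", "body": {
  "commands": [1,0,0,0.0007,0,1,0,0,0,0,1,0,0,0,0]
}}

```text
t: 13.18
tool_pos: [0.5604, -0.0978, 0.1264]
orientation: [-2.174, 2.267, -0.001]
force: [0.4, 0.6, -0.2]
opening: 0.024
```

Request:
{"method": "jog_arm", "body": {
  "commands": [1,0,0.0005,-0.0004,0,1,0,0.0015,0,0,1,0,0.0015,0,0,1,0,0.0015,0,0,1,0,0,0,0,1,0,0,0,0]
}}

```text
t: 13.68
tool_pos: [0.5549, -0.0975, 0.1265]
orientation: [2.174, -2.268, -0.0]
force: [0.3, 0.1, -0.9]
opening: 0.0234
```

Request:
{"method": "jog_arm", "body": {
  "commands": [1,0,0.001,0,0,1,0,0.001,0,0,1,0,0,0,0,1,0,0,0,0]
}}

```text
t: 14.02
tool_pos: [0.5531, -0.0974, 0.1265]
orientation: [2.174, -2.268, -0.0]
force: [0.4, 0.1, 0.2]
opening: 0.0242
```

Request:
{"method": "jog_arm", "body": {
  "commands": [1,0,0.0008,0,0,1,0,0,0,0,1,0,0,0,0]
}}

```text
t: 14.27
tool_pos: [0.5523, -0.0974, 0.1265]
orientation: [2.174, -2.268, -0.0]
force: [1.1, 0.1, 0.5]
opening: 0.0242
```

Request:
{"method": "jog_arm", "body": {
  "commands": [1,0,0.0008,0,0,1,0,0,0,0,1,0,0,0,0]
}}

```text
t: 14.52
tool_pos: [0.5515, -0.0973, 0.1265]
orientation: [2.174, -2.268, -0.0]
force: [0.8, -0.1, -1.0]
opening: 0.0238
```

Request:
{"method": "jog_arm", "body": {
  "commands": [1,0,0.0007,0,0,1,0,0,0,0,1,0,0,0,0]
}}

```text
t: 14.77
tool_pos: [0.5512, -0.0974, 0.1268]
orientation: [-2.174, 2.267, -0.001]
force: [2.7, 0.1, -0.2]
opening: 0.0238
```

```bash
python3 look.py w11;python3 - <<'E'
from h import *
p,s=pickle.load(open('w11.pkl','rb'))
cv2.imwrite('pics/w11b.png',cv2.resize(p['img'],(800,600),interpolation=cv2.INTER_CUBIC))
p=cam('scene','s11.png')
c,r=np.round(proj(p,[.53,-.1,.1])[0]).astype(int)
cv2.imwrite('pics/s11c.png',cv2.resize(p['img'][r-40:r+40,max(c-50,0):c+57],(800,600),interpolation=cv2.INTER_CUBIC))
E
```

```text
14.7667 [ 0.55119516 -0.09736935  0.12678814] [-2.17382982e+00  2.26731965e+00 -9.95803037e-04] [ 2.66593332  0.06145896 -0.22019503] 0.023844251174729127
```

View pics/w11b.png

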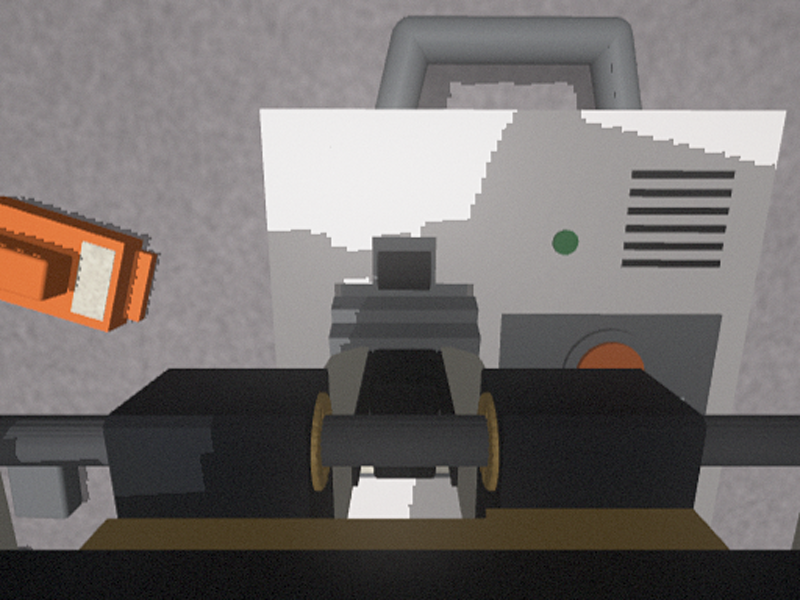

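View pics/s11c.png

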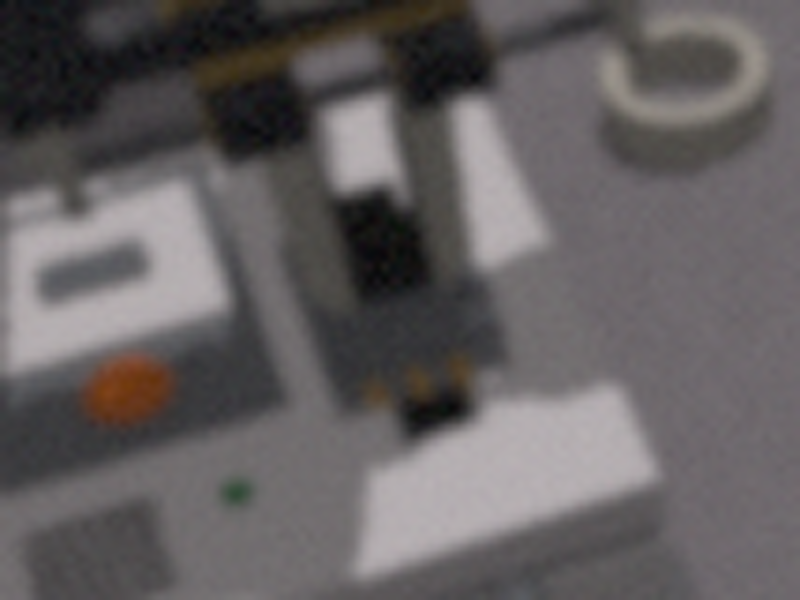

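View pics/w11d.png

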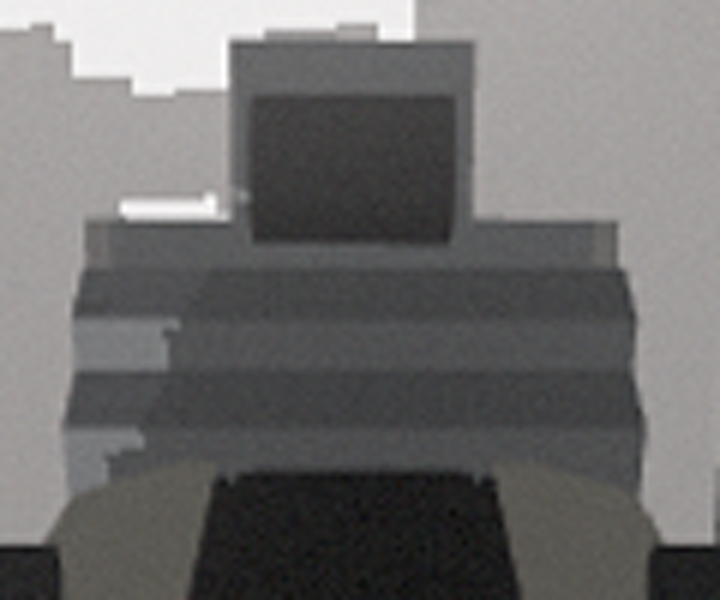

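Request:
{"method": "jog_arm", "body": {
  "commands": [1,-0.0003,0,0,0,1,0,-0.0003,0,0,1,0,0,0,0],
  "grip_force": 6
}}

```text
t: 15.12
tool_pos: [0.5512, -0.0972, 0.1266]
orientation: [2.174, -2.268, 0.0]
force: [3.4, -2.4, 0.1]
opening: 0.0241
```

Request:
{"method": "jog_arm", "body": {
  "commands": [1,0,-0.001,0.0014,0,1,0,-0.001,0.0016,0,1,0,-0.0008,0.0016,0,1,0,0,0,0,1,0,0,0,0]
}}

```text
t: 15.53
tool_pos: [0.5537, -0.097, 0.1216]
orientation: [2.174, -2.267, -0.001]
force: [1.0, 0.1, -0.3]
opening: 0.0238
```

```bash
python3 look.py w12
```

```text
15.5333 [ 0.55374587 -0.09701947  0.12157311] [ 2.17409510e+00 -2.26735467e+00 -1.12385990e-03] [ 1.04909083  0.06912339 -0.30623921] 0.023776754791411666
```

View pics/w12d.png

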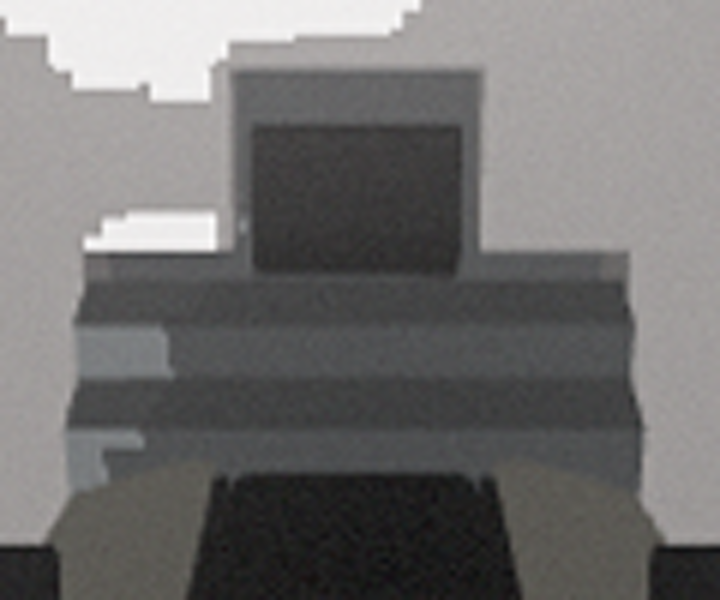

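Request:
{"method": "jog_arm", "body": {
  "commands": [1,0,-0.0008,0.0015,0,1,0,-0.0008,0.0015,0,1,0,0,0,0,1,0,0,0,0]
}}

```text
t: 15.92
tool_pos: [0.5555, -0.0972, 0.1187]
orientation: [2.174, -2.268, -0.0]
force: [0.8, 0.4, 0.1]
opening: 0.0242
```

Request:
{"method": "jog_arm", "body": {
  "commands": [1,0,-0.0007,0.0015,0,1,0,0,0,0,1,0,0,0,0]
}}

```text
t: 16.17
tool_pos: [0.5562, -0.0972, 0.1173]
orientation: [2.174, -2.268, -0.0]
force: [1.2, 0.7, -0.1]
opening: 0.0244
```

```bash
python3 look.py w13
```

```text
16.1667 [ 0.55619717 -0.09724605  0.11733654] [ 2.17414111e+00 -2.26757036e+00 -2.95747078e-04] [ 1.20892682  0.73473045 -0.10956934] 0.02437471692252946
```

View pics/w13d.png

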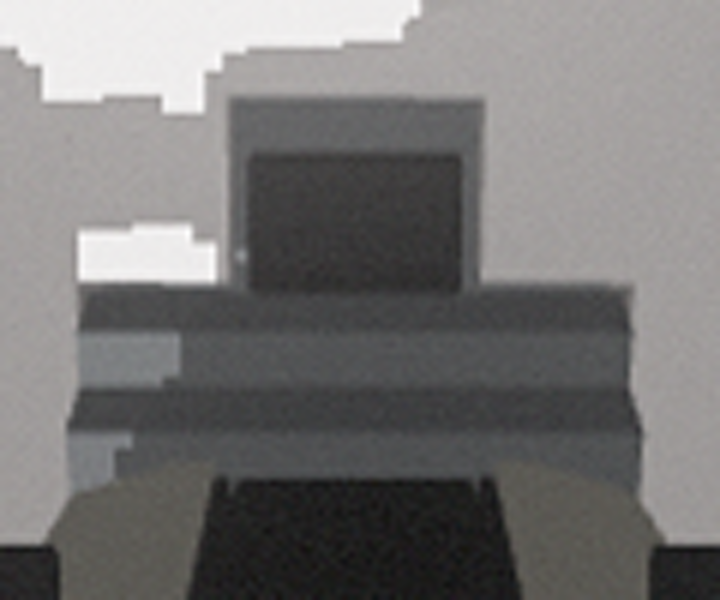

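Run:
```python
from rel import *
from fitaed import refine
px=[(84,288),(629,288),(79,330),(631,330),(77,386),(631,386),(70,431),(642,431)]
Pa=np.array([[42.8,73.8,70],[42.8,16.2,70],[110,100,70],[110,-100,70]])/1e3
p,s=pickle.load(open('w13.pkl','rb'))
full=p['img'];cv2.imwrite('pics/w13b.png',full)
v=[.534,-.1414,.0322,-.0437]
g=proj(p,T(v,Pa));print(g)
qa=np.vstack([np.array([(82,284),(634,285)])/6+[200,145]-.4, refine(p,g[2:])]);print(qa)
rel('w13',px,Pa,qa,v,u0=[-.019,0,-.03,.2,0]);rel('w13',px,Pa,qa,v,fixz=.0315,u0=[-.019,0,-.03,.2,0])
```

```text
[[212.09929828 192.25044273]
 [305.59479815 192.51263129]
 [161.52510655  75.94735825]
 [516.52964065  77.05910961]]Traceback (most recent call last):
  File "<stdin>", line 9, in <module>
  File "fitaed.py", line 9, in refine
    cv2.cornerSubPix(g,q,(4,4),(-1,-1),(cv2.TERM_CRITERIA_EPS+cv2.TERM_CRITERIA_MAX_ITER,50,.01)); return q.reshape(-1,2)
    ~~~~~~~~~~~~~~~~^^^^^^^^^^^^^^^^^^^^^^^^^^^^^^^^^^^^^^^^^^^^^^^^^^^^^^^^^^^^^^^^^^^^^^^^^^^^^
cv2.error: OpenCV(4.12.0) /io/opencv/modules/imgproc/src/cornersubpix.cpp:99: error: (-215:Assertion failed) Rect(0, 0, src.cols, src.rows).contains(cT) in function 'cornerSubPix'
```

View pics/w13b.png

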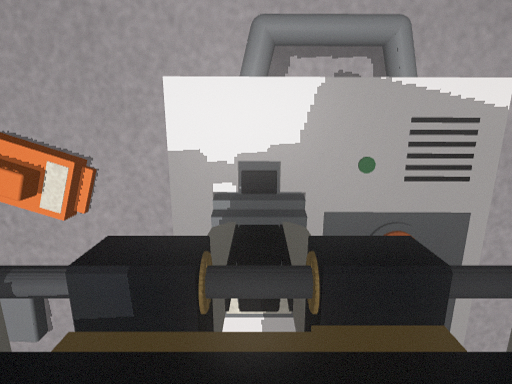

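Run:
```python
from rel import *
from fitaed import refine
px=[(84,288),(629,288),(79,330),(631,330),(77,386),(631,386),(70,431),(642,431)]
Pa=np.array([[42.8,73.8,70],[42.8,16.2,70],[110,100,70]])/1e3
p,s=pickle.load(open('w13.pkl','rb'))
v=[.534,-.1414,.0322,-.0437]
qa=np.vstack([np.array([(82,284),(634,285)])/6+[200,145]-.4, refine(p,[(163.5,77.5)])]);print(qa)
rel('w13',px,Pa,qa,v,fixz=.0318,u0=[-.019,0,-.03,.2,0])
```

```text
[[213.26666667 191.93333333]
 [305.26666667 192.1       ]
 [162.17692566  75.83287048]]
u [-1.990e-02 -1.000e-04 -2.810e-02  2.011e-01  1.200e-03] rms 0.52
[[0.4854, -0.0945, 0.0788], [0.4848, -0.0944, 0.0818], [0.5774, -0.0982, 0.0976], [0.5363, -0.0965, 0.0892]]
aed [ 0.5341 -0.1417  0.0318 -0.0434] [[-0.6, -0.0], [0.7, 0.0], [-0.0, 0.0]]
toebot [-50.76   0.07  -2.95]
heelbot [41.35  0.3  15.8 ]
origin [0.2  0.19 7.42]
heelL [41.28 28.29 15.8 ]
heelR [ 41.42 -27.7   15.8 ]
toeL [-41.03  28.09  -0.95]
TCP in B [20.12  0.36 35.54]
```

Request:
{"method": "jog_arm", "body": {
  "commands": [1,0,-0.0007,0.0015,0,1,0,0,0,0,1,0,0,0,0],
  "grip_force": 10
}}

```text
t: 16.47
tool_pos: [0.5567, -0.0973, 0.1159]
orientation: [2.174, -2.267, -0.001]
force: [-2.6, -0.0, 2.2]
opening: 0.0243
```

Request:
{"method": "jog_arm", "body": {
  "commands": [1,0,-0.0007,0.0015,0,1,0,0,0,0,1,0,0,0,0]
}}

```text
t: 16.72
tool_pos: [0.5577, -0.0973, 0.1146]
orientation: [2.174, -2.268, 0.0]
force: [-2.8, 0.2, 4.7]
opening: 0.0238
```

Request:
{"method": "jog_arm", "body": {
  "commands": [1,0,-0.0006,0.0015,0,1,0,0,0,0,1,0,0,0,0]
}}

```text
t: 16.97
tool_pos: [0.5585, -0.0974, 0.1132]
orientation: [-2.174, 2.268, -0.001]
force: [-2.9, 0.4, 5.2]
opening: 0.0235
```

```bash
python3 look.py w14
```

```text
16.9667 [ 0.55846818 -0.09741859  0.11323928] [-2.17412843e+00  2.26750306e+00 -6.41983462e-04] [-2.89380603  0.44344833  5.17044867] 0.023529325160536768
```

View pics/w14d.png

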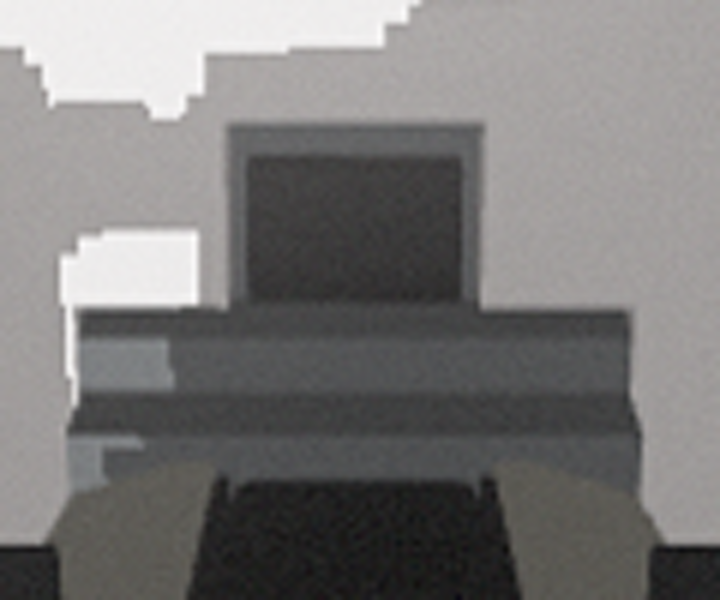

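Request:
{"method": "jog_arm", "body": {
  "commands": [1,0,-0.0006,0.0015,0,1,0,0,0,0,1,0,0,0,0],
  "grip_force": 15
}}

```text
t: 17.27
tool_pos: [0.5591, -0.0975, 0.1119]
orientation: [-2.174, 2.267, -0.001]
force: [-3.8, 0.0, 7.0]
opening: 0.0238
```

Request:
{"method": "jog_arm", "body": {
  "commands": [1,0,-0.0005,0.0015,0,1,0,0,0,0,1,0,0,0,0]
}}

```text
t: 17.52
tool_pos: [0.5596, -0.0975, 0.1103]
orientation: [-2.174, 2.267, -0.001]
force: [-2.2, 0.5, 2.0]
opening: 0.0237
```

```bash
python3 look.py w15
```

```text
17.5167 [ 0.55964121 -0.09745314  0.11031193] [-2.17392051e+00  2.26742728e+00 -8.50674521e-04] [-2.23894767  0.50693933  2.00238129] 0.023724837518154705
```

View pics/w15d.png

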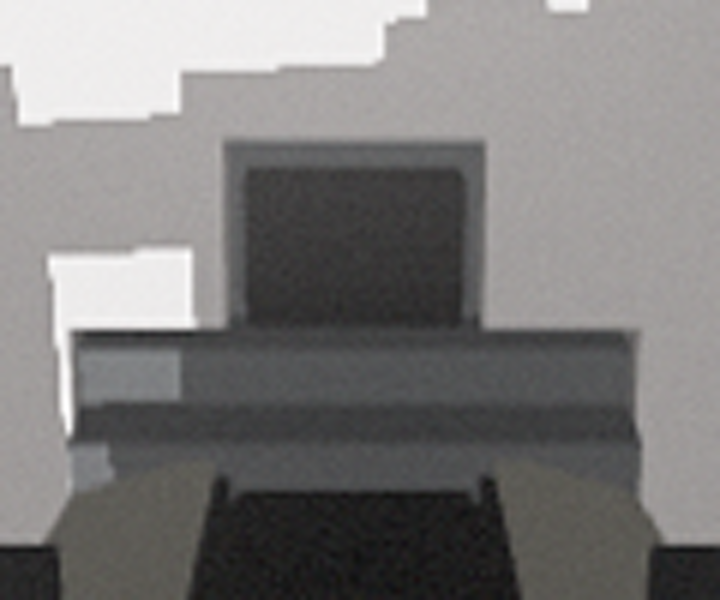

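Request:
{"method": "jog_arm", "body": {
  "commands": [1,0,-0.0004,0.0012,0,1,0,0,0,0,1,0,0,0,0]
}}

```text
t: 17.82
tool_pos: [0.56, -0.0975, 0.1087]
orientation: [-2.174, 2.267, -0.001]
force: [1.6, -0.4, 1.8]
opening: 0.0239
```

Request:
{"method": "jog_arm", "body": {
  "commands": [1,0,-0.0004,0.0012,0,1,0,0,0,0,1,0,0,0,0]
}}

```text
t: 18.07
tool_pos: [0.5605, -0.0975, 0.1076]
orientation: [-2.174, 2.267, -0.001]
force: [1.1, -0.5, 2.2]
opening: 0.0242
```

```bash
python3 look.py w16
```

```text
18.0667 [ 0.56045823 -0.09749028  0.10760466] [-2.17399671e+00  2.26743397e+00 -8.02001452e-04] [ 1.09966316 -0.48714676  2.20700791] 0.02415088512221503
```

View pics/w16d.png

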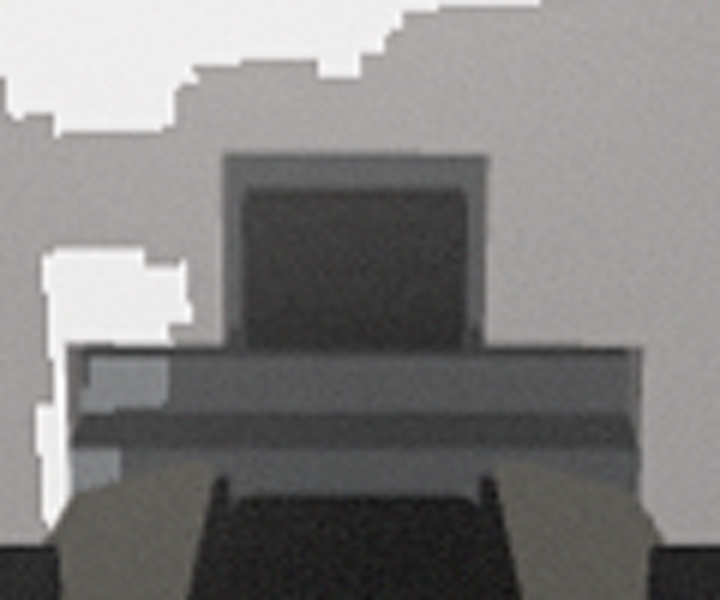

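Request:
{"method": "jog_arm", "body": {
  "commands": [1,0,-0.0003,0.0012,0,1,0,0,0,0,1,0,0,0,0],
  "grip_force": 20
}}

```text
t: 18.37
tool_pos: [0.5607, -0.0975, 0.1065]
orientation: [-2.174, 2.267, -0.001]
force: [1.2, 0.5, 3.2]
opening: 0.0241
```

Request:
{"method": "jog_arm", "body": {
  "commands": [1,0,-0.0003,0.0012,0,1,0,0,0,0,1,0,0,0,0]
}}

```text
t: 18.62
tool_pos: [0.561, -0.0975, 0.1053]
orientation: [-2.174, 2.267, -0.001]
force: [0.7, -0.6, 3.9]
opening: 0.0237
```

```bash
python3 look.py w17
```

```text
18.6167 [ 0.56099921 -0.09751544  0.10532643] [-2.17405942e+00  2.26747520e+00 -7.22186681e-04] [ 0.69611997 -0.64778202  3.86248259] 0.02369691732874365
```

View pics/w17d.png

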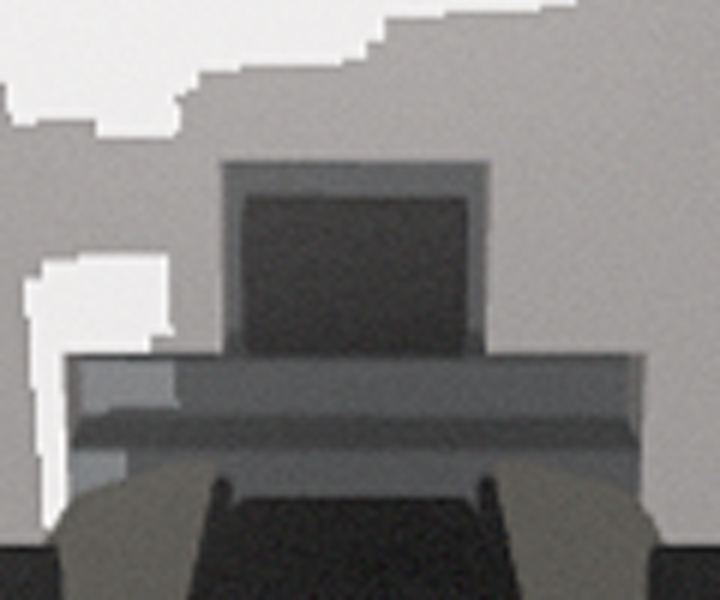

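Request:
{"method": "jog_arm", "body": {
  "commands": [1,0,-0.0002,0.001,0,1,0,0,0,0,1,0,0,0,0]
}}

```text
t: 18.92
tool_pos: [0.561, -0.0975, 0.1044]
orientation: [-2.174, 2.268, -0.0]
force: [-0.0, -0.3, 5.9]
opening: 0.024
```

Request:
{"method": "jog_arm", "body": {
  "commands": [1,0,-0.0002,0.001,0,1,0,0,0,0,1,0,0,0,0]
}}

```text
t: 19.17
tool_pos: [0.5614, -0.0975, 0.1036]
orientation: [-2.174, 2.267, -0.001]
force: [0.7, -1.3, 6.8]
opening: 0.0241
```

```bash
python3 look.py w18
```

```text
19.1667 [ 0.56136451 -0.09745952  0.10356767] [-2.17412332e+00  2.26736042e+00 -5.86791346e-04] [ 0.72875593 -1.3365803   6.77646762] 0.02411938483678284
```

View pics/w18d.png

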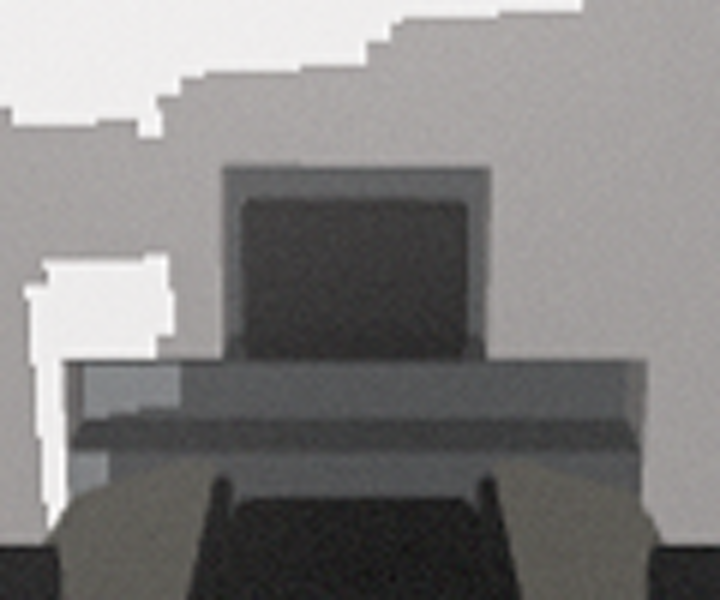

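Request:
{"method": "jog_arm", "body": {
  "commands": [1,0,-0.0002,0.001,0,1,0,0,0,0,1,0,0,0,0],
  "grip_force": 25
}}

```text
t: 19.47
tool_pos: [0.5615, -0.0975, 0.1027]
orientation: [-2.174, 2.267, -0.0]
force: [0.3, 0.8, 7.2]
opening: 0.0237
```

Request:
{"method": "jog_arm", "body": {
  "commands": [1,0,0,0.001,0,1,0,0,0,0,1,0,0,0,0]
}}

```text
t: 19.72
tool_pos: [0.5618, -0.0975, 0.1019]
orientation: [-2.174, 2.267, -0.001]
force: [0.4, 0.1, 8.2]
opening: 0.0233
```

```bash
python3 look.py w19
```

```text
19.7167 [ 0.56175559 -0.09746505  0.1018569 ] [-2.17389872e+00  2.26719654e+00 -1.09130489e-03] [0.39056113 0.09585718 8.15797884] 0.023320035034815282
```

View pics/w19d.png

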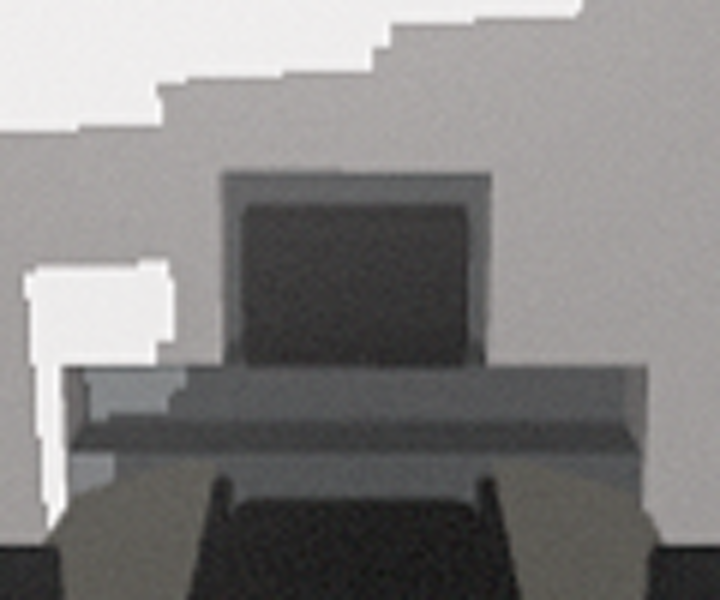

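Run:
```python
from rel import *
# visible: ledge outer edge (42,z10) row ~? rows: 367 bay edge top; 422 ledge/?; 452 step top
P2=np.array([[36,28,10],[36,-28,10],[36,28,20],[36,-28,20]])/1e3
p,s=pickle.load(open('w19.pkl','rb'))
M=R.from_rotvec(s['orientation']).as_matrix();tp=s['tool_pos']
# predict for several tilt values, with toe bottom at X0=-51.8,Z0=0 in B, aed z sunk
for sink in (0.003,.005):
  for a in (0.02,.04,.06,.08):
    v=np.array([.5341,-.1415,.0318-sink,-.0434])
    c,sn=np.cos(v[3]),np.sin(v[3]);Rz=np.array([[c,-sn,0],[sn,c,0],[0,0,1]])
    B=v[:3]+Rz@[0,.045,.05]
    def W(P): 
        P=np.array(P,float)+[52,0,0]; Rt=R.from_euler('Y',-a).as_matrix()
        return (P@Rt.T+[-52,0,0])/1e3@Rz.T+B
    f=lambda Q:((proj(p,Q)-[200,145]+.4)*6).round(0).tolist()
    print(sink,a,'heel z10',f(W([[42,0,10]])),'36,10',f(W([[36,28,10],[36,-28,10]])),'36,20',f(W([[36,28,20]])),'ridge',f(W([[32,0,42]])),'wall',f((np.array([[42.8,28.8,20]])/1e3)@Rz.T+B),f((np.array([[42.8,28.8,10],[38.5,0,11]])/1e3)@Rz.T+B))
```

```text
0.003 0.02 heel z10 [[356.0, 358.0]] 36,10 [[82.0, 414.0], [630.0, 415.0]] 36,20 [[68.0, 446.0]] ridge [[357.0, 576.0]] wall [[59.0, 370.0]] [[75.0, 343.0], [356.0, 387.0]]
0.003 0.04 heel z10 [[356.0, 365.0]] 36,10 [[80.0, 421.0], [632.0, 422.0]] 36,20 [[65.0, 456.0]] ridge [[356.0, 594.0]] wall [[59.0, 370.0]] [[75.0, 343.0], [356.0, 387.0]]
0.003 0.06 heel z10 [[356.0, 373.0]] 36,10 [[78.0, 429.0], [635.0, 430.0]] 36,20 [[62.0, 467.0]] ridge [[356.0, 612.0]] wall [[59.0, 370.0]] [[75.0, 343.0], [356.0, 387.0]]
0.003 0.08 heel z10 [[356.0, 382.0]] 36,10 [[75.0, 438.0], [637.0, 439.0]] 36,20 [[60.0, 478.0]] ridge [[356.0, 630.0]] wall [[59.0, 370.0]] [[75.0, 343.0], [356.0, 387.0]]
0.005 0.02 heel z10 [[356.0, 353.0]] 36,10 [[85.0, 408.0], [627.0, 409.0]] 36,20 [[71.0, 440.0]] ridge [[356.0, 568.0]] wall [[63.0, 364.0]] [[78.0, 338.0], [356.0, 381.0]]
0.005 0.04 heel z10 [[356.0, 360.0]] 36,10 [[83.0, 415.0], [629.0, 417.0]] 36,20 [[68.0, 450.0]] ridge [[356.0, 585.0]] wall [[63.0, 364.0]] [[78.0, 338.0], [356.0, 381.0]]
0.005 0.06 heel z10 [[356.0, 368.0]] 36,10 [[80.0, 423.0], [632.0, 424.0]] 36,20 [[66.0, 460.0]] ridge [[356.0, 602.0]] wall [[63.0, 364.0]] [[78.0, 338.0], [356.0, 381.0]]
0.005 0.08 heel z10 [[356.0, 376.0]] 36,10 [[78.0, 431.0], [634.0, 433.0]] 36,20 [[63.0, 471.0]] ridge [[356.0, 620.0]] wall [[63.0, 364.0]] [[78.0, 338.0], [356.0, 381.0]]
```

Request:
{"method": "jog_arm", "body": {
  "commands": [1,0,0,-0.0015,0,1,0,0,-0.0015,0,0.3,0,0,0,0,0.1,0,0,-0.002,0,0.1,0,0,-0.004,0,0.1,0,0,-0.01,0,0.1,0,0,-0.02,0,0.1,0,0,-0.02,0,0.1,0,0,0,0],
  "grip_force": 10
}}

```text
t: 20.52
tool_pos: [0.5637, -0.0981, 0.1654]
orientation: [-2.172, 2.265, -0.009]
force: [0.7, -1.0, 0.5]
opening: 0.0418
```

```bash
python3 look.py w20
python3 - <<'E'
from h import *
p,s=pickle.load(open('w20.pkl','rb'))
cv2.imwrite('pics/w20b.png',cv2.resize(p['img'],(800,600),interpolation=cv2.INTER_CUBIC))
E
```

```text
20.5167 [ 0.56371519 -0.09806837  0.16539659] [-2.17191373  2.26515005 -0.00881959] [ 0.72491003 -0.95993232  0.52833323] 0.04180596241350762
```

View pics/w20b.png

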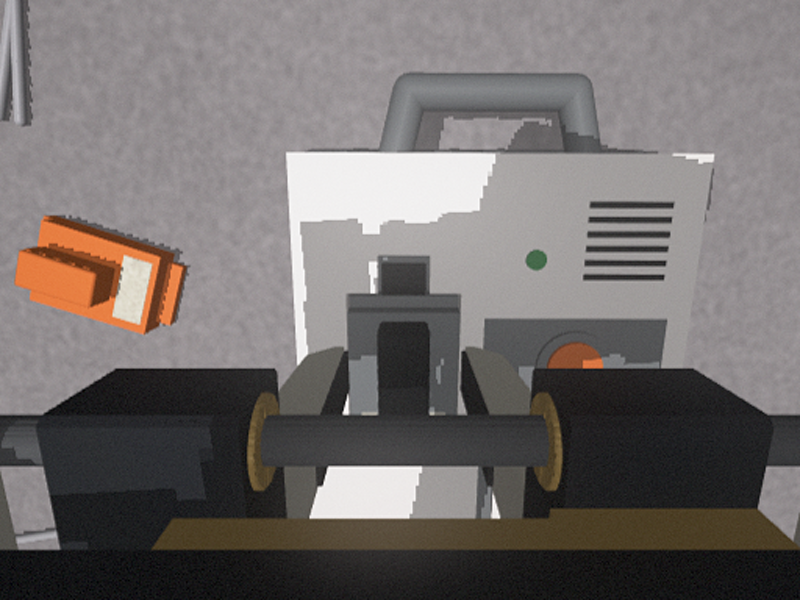

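Request:
{"method": "jog_arm", "body": {
  "commands": [1,0,-0.002,0,0,1,0,0,0,0,1,0,0,0,0,1,0,0,0,0,1,0,0,0,0,1,0,0,0,0,1,0,0,0.01,0,1,0,0,0.01,0,1,0,0,0.01,0,1,0,0,0.003,0,1,0,0,0,0,1,0,0,0,0]
}}

```text
t: 21.57
tool_pos: [0.563, -0.0975, 0.1266]
orientation: [2.174, -2.267, -0.002]
force: [0.2, 0.4, 0.7]
opening: 0.0007
```

```bash
python3 look.py w21
python3 - <<'E'
from h import *
p,s=pickle.load(open('w21.pkl','rb'))
cv2.imwrite('pics/w21b.png',cv2.resize(p['img'],(800,600),interpolation=cv2.INTER_CUBIC))
E
```

```text
21.5667 [ 0.56297188 -0.09746294  0.12660929] [ 2.17381400e+00 -2.26723586e+00 -1.54767924e-03] [0.18437297 0.40283628 0.67445633] 0.0006783759000454097
```

View pics/w21b.png

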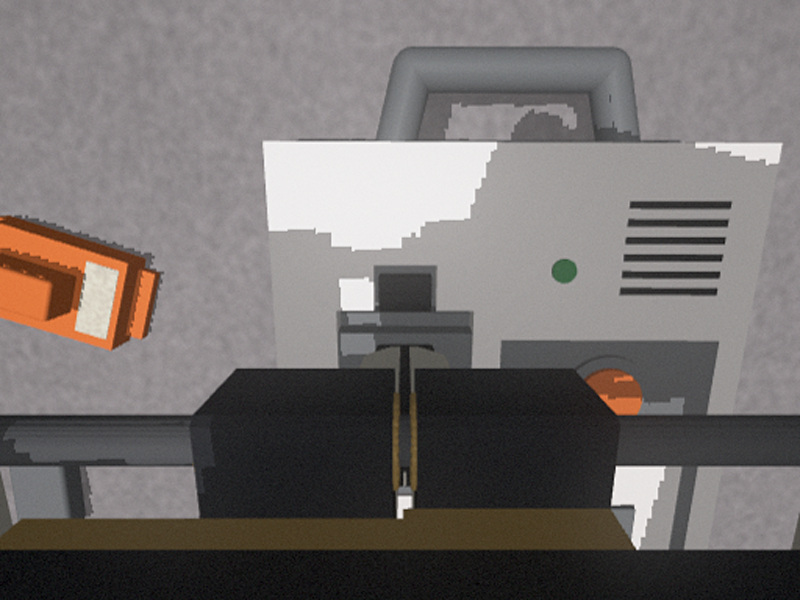

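Request:
{"method": "jog_arm", "body": {
  "commands": [1,0,0,0.001,0,1,0,0,0.001,0,1,0,0,0.001,0,1,0,0,0,0,1,0,0,0,0]
}}

```text
t: 22.03
tool_pos: [0.5637, -0.0976, 0.1246]
orientation: [-2.174, 2.267, -0.001]
force: [-0.8, 0.6, 2.1]
opening: 0.0006
```

Request:
{"method": "jog_arm", "body": {
  "commands": [1,0,0,0.001,0,1,0,0,0.001,0,1,0,0,0,0,1,0,0,0,0]
}}

```text
t: 22.37
tool_pos: [0.564, -0.0976, 0.1227]
orientation: [-2.174, 2.267, -0.002]
force: [1.4, 0.6, 5.9]
opening: 0.0005
```

Request:
{"method": "jog_arm", "body": {
  "commands": [1,0,0,0.001,0,1,0,0,0,0,1,0,0,0,0]
}}

```text
t: 22.62
tool_pos: [0.5642, -0.0976, 0.1219]
orientation: [-2.174, 2.267, -0.002]
force: [3.0, 0.3, 5.9]
opening: 0.0002
```

Request:
{"method": "jog_arm", "body": {
  "commands": [1,0,0,0.001,0,1,0,0,0,0,1,0,0,0,0]
}}

```text
t: 22.87
tool_pos: [0.5644, -0.0977, 0.1211]
orientation: [-2.173, 2.267, -0.003]
force: [2.5, 0.6, 5.8]
opening: 0.0005
```

Request:
{"method": "jog_arm", "body": {
  "commands": [1,0,0,0.001,0,1,0,0,0,0,1,0,0,0,0]
}}

```text
t: 23.12
tool_pos: [0.5646, -0.0977, 0.1203]
orientation: [-2.173, 2.266, -0.004]
force: [2.2, 1.0, 7.0]
opening: 0.0005
```

```bash
python3 look.py w22
```

```text
23.1167 [ 0.56464815 -0.09768349  0.12031091] [-2.17299609  2.2662734  -0.00368683] [2.23705965 0.98874496 6.99004514] 0.00046009848224739576
```

View pics/w22d.png

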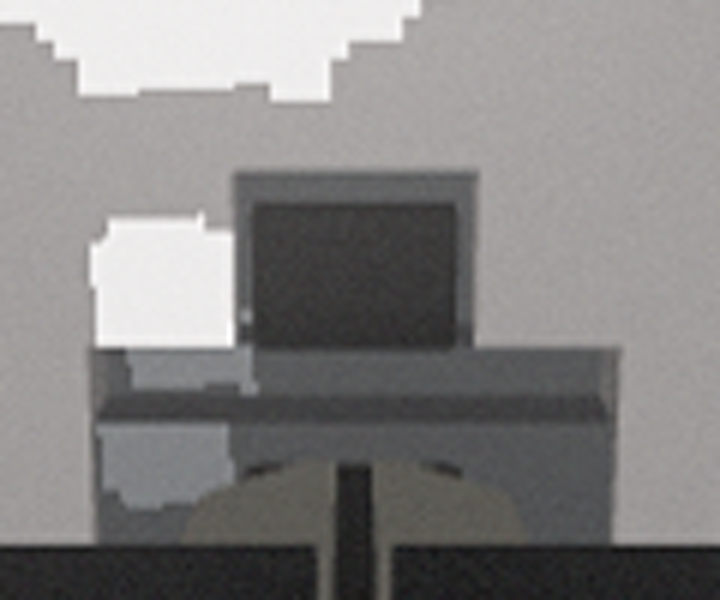

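Request:
{"method": "jog_arm", "body": {
  "commands": [1,0,0,0.001,0,1,0,0,0.001,0,1,0,0,0,0,1,0,0,0,0]
}}

```text
t: 23.5
tool_pos: [0.5652, -0.0976, 0.1187]
orientation: [-2.172, 2.266, -0.005]
force: [4.0, 0.9, 7.0]
opening: 0.0001
```

Request:
{"method": "jog_arm", "body": {
  "commands": [1,0,0,0.001,0,1,0,0,0.001,0,1,0,0,0,0,1,0,0,0,0]
}}

```text
t: 23.83
tool_pos: [0.5652, -0.0977, 0.1171]
orientation: [-2.173, 2.266, -0.005]
force: [3.5, 1.4, 9.8]
opening: 0.0003
```

```bash
python3 look.py w23
```

```text
23.8333 [ 0.5652194  -0.09766018  0.11708645] [-2.17252633  2.26555297 -0.00528119] [3.45472194 1.39671413 9.83207255] 0.0003123440196806449
```

View pics/w23d.png

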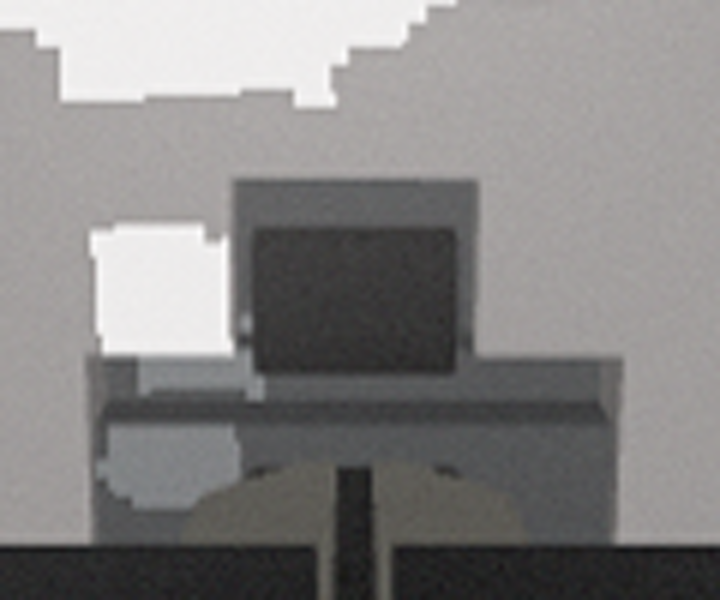

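Request:
{"method": "jog_arm", "body": {
  "commands": [1,0,0,0.001,0,1,0,0,0,0,1,0,0,0,0]
}}

```text
t: 24.13
tool_pos: [0.5653, -0.0977, 0.1163]
orientation: [-2.172, 2.265, -0.005]
force: [2.0, 1.7, 12.6]
opening: 0.0005
```

Request:
{"method": "jog_arm", "body": {
  "commands": [1,0,0,0.001,0,1,0,0,0,0,1,0,0,0,0]
}}

```text
t: 24.38
tool_pos: [0.5653, -0.0977, 0.1155]
orientation: [-2.172, 2.265, -0.006]
force: [0.9, 1.8, 14.6]
opening: 0.0006
```

```bash
python3 look.py w24
```

```text
24.3833 [ 0.56527484 -0.09765681  0.11554011] [-2.17243286  2.26548108 -0.00550698] [ 0.87240129  1.81599423 14.57979274] 0.0006016840471778389
```

View pics/w24d.png

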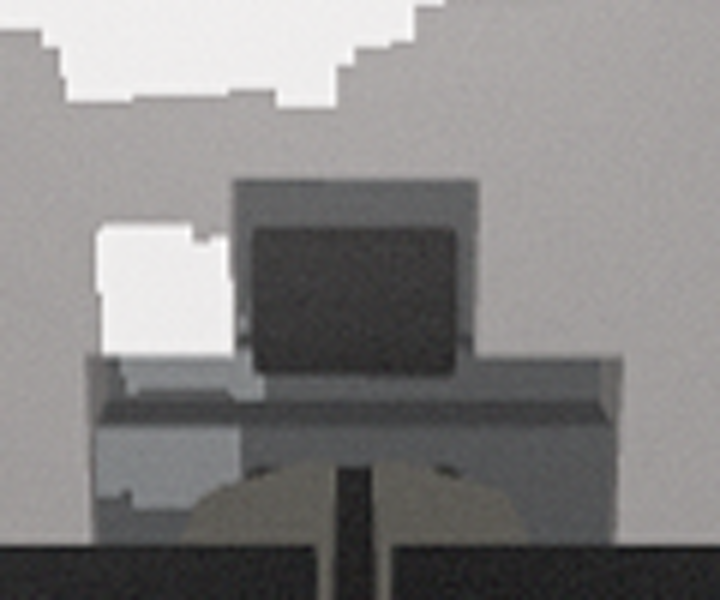

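Request:
{"method": "jog_arm", "body": {
  "commands": [1,0,0,-0.002,0,1,0,0,-0.002,0,1,0,0,-0.003,0,1,0,0,-0.004,0,1,0,0,-0.01,0,1,0,0,-0.02,0,1,0,0.01,-0.025,0,1,0,0.02,-0.01,0,1,0,0.02,0,0,1,0,0,0,0,1,0,0,0,0,1,0,0,0,0]
}}

```text
t: 25.43
tool_pos: [0.5133, -0.0954, 0.1889]
orientation: [2.174, -2.268, -0.001]
force: [0.3, 0.6, -0.2]
opening: 0.0007
```

```bash
python3 look.py w25
python3 - <<'E'
from h import *
p,s=pickle.load(open('w25.pkl','rb'))
cv2.imwrite('pics/w25b.png',cv2.resize(p['img'],(800,600),interpolation=cv2.INTER_CUBIC))
E
```

```text
25.4333 [ 0.5133119  -0.09544505  0.18886336] [ 2.17376991e+00 -2.26766914e+00 -8.59522959e-04] [ 0.27574241  0.57788352 -0.24267043] 0.0006578315436958944
```

View pics/w25b.png

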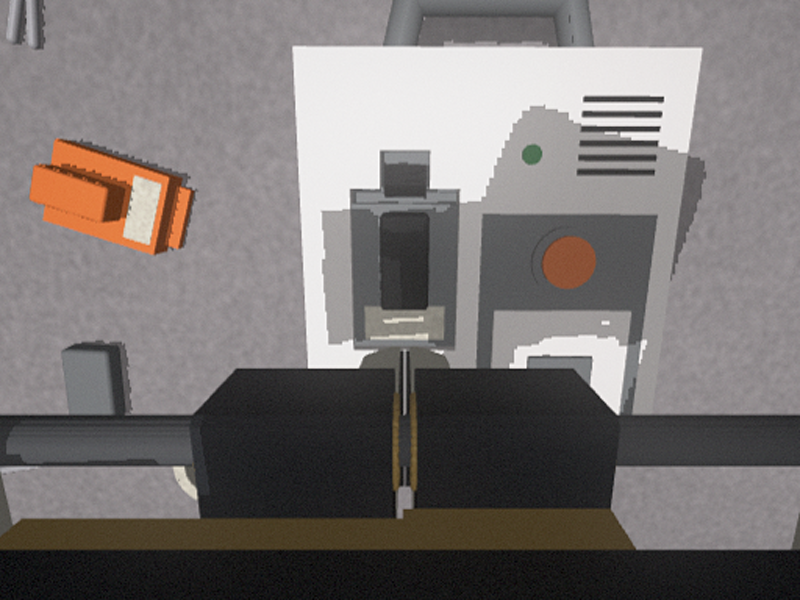

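Run:
```python
from h import *
p,s=pickle.load(open('w25.pkl','rb'))
cv2.imwrite('pics/w25e.png',cv2.resize(p['img'][90:230,210:310],(428,600),interpolation=cv2.INTER_CUBIC))
t=cam('top','t25.png');pickle.dump(t,open('t25.pkl','wb'))
print(proj(t,[.536,-.096,.1]))
```

```text
[[367.52706909 210.03833783]]
```

View pics/w25e.png

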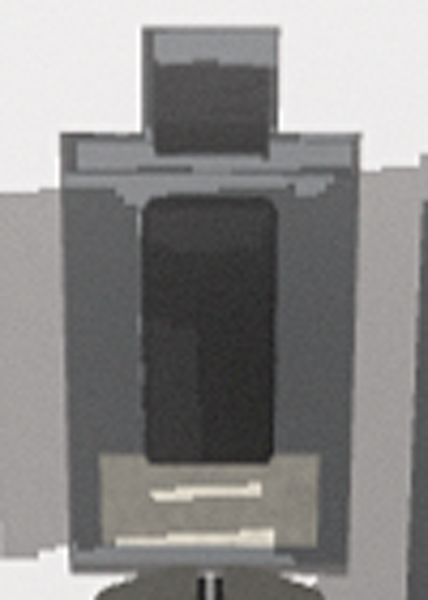

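Run:
```python
from ft import *
from fitaed import T
p,s=pickle.load(open('w25.pkl','rb'))
sc=600/140
f=lambda Q:((proj(p,Q)-[210,90]+.4)*sc).round(0)
q=np.array([(61,133),(360,134),(71,572),(348,574)])/sc+[210,90]-.4
Pa=np.array([[42.8,73.8,70],[42.8,16.2,70],[-46,73.8,70],[-46,16.2,70]])/1e3
g=lambda v:(proj(p,T(v,Pa))-q).ravel()
r=least_squares(g,[.5341,-.1415,.0318,-.0434],x_scale=[.01,.01,.01,.1]);print(r.x.round(4),g(r.x).round(1))
for z in (r.x[2],.0318):
    gg=lambda v:(proj(p,T([v[0],v[1],z,v[2]],Pa))-q).ravel()
    v=least_squares(gg,[.5341,-.1415,-.0434],x_scale=[.01,.01,.1]).x;v=[v[0],v[1],z,v[2]]
    B=np.array([0,45,50.])
    for n,X in dict(ridge=[[32,12,42],[32,-12,42],[-16,-12,42],[-16,12,42]],blocktoe=[[-42,0,20]],step=[[36,0,20]],nose0=[[38.5,11,13],[38.5,-11,13]],nosetop=[[43,0,20]]).items():
        for a in (0,.011): 
            Xr=np.array(X,float)
            if n[:4]!='nose': Xr[:,2]+=a*(Xr[:,0]+52);Xr[:,0]-=a*np.array(X)[:,2]
            print(z.round(4) if hasattr(z,'round') else z,n,a,f(T(v,(Xr+B)/1e3)).tolist())
```

```text
[ 0.5338 -0.1413  0.0288 -0.0441] [-0.1  0.   0.2  0.  -0.   0.1 -0.1 -0.2]
0.0288 ridge 0 [[143.0, 196.0], [278.0, 197.0], [274.0, 459.0], [145.0, 459.0]]
0.0288 ridge 0.011 [[143.0, 199.0], [278.0, 200.0], [274.0, 462.0], [145.0, 462.0]]
0.0288 blocktoe 0 [[209.0, 555.0]]
0.0288 blocktoe 0.011 [[209.0, 556.0]]
0.0288 step 0 [[211.0, 170.0]]
0.0288 step 0.011 [[211.0, 171.0]]
0.0288 nose0 0 [[155.0, 156.0], [266.0, 156.0]]
0.0288 nose0 0.011 [[155.0, 156.0], [266.0, 156.0]]
0.0288 nosetop 0 [[211.0, 133.0]]
0.0288 nosetop 0.011 [[211.0, 133.0]]
0.0318 ridge 0 [[142.0, 195.0], [279.0, 195.0], [275.0, 461.0], [144.0, 460.0]]
0.0318 ridge 0.011 [[142.0, 198.0], [279.0, 198.0], [275.0, 464.0], [144.0, 463.0]]
0.0318 blocktoe 0 [[209.0, 557.0]]
0.0318 blocktoe 0.011 [[209.0, 558.0]]
0.0318 step 0 [[211.0, 168.0]]
0.0318 step 0.011 [[211.0, 169.0]]
0.0318 nose0 0 [[154.0, 154.0], [267.0, 154.0]]
0.0318 nose0 0.011 [[154.0, 154.0], [267.0, 154.0]]
0.0318 nosetop 0 [[211.0, 130.0]]
0.0318 nosetop 0.011 [[211.0, 130.0]]
```

Run:
```python
from h import *
s=robot.read_state();print(s['t'],s['force']); print(robot.close_job())
```

```text
25.5333 [-0.19528996 -1.01767787  0.35857636]
the job is handed in; nothing more can be done
None
```

I fitted the grey ridged pack into the bay and pressed it until the latch snapped over its heel. I then withdrew the arm and handed the job in at 25.5 s; no verdict was reported.

**How it went**
- I pinched the ridge near its heel end with a soft grip and lifted it so it swung toe down, then firmed the grip at about 0.3 rad.
- I lowered the toe into the bay, slid the tongue under the lip until it touched, and rocked the pack down.
- After letting go, I pressed the heel end of the ridge with closed fingers. The latch nose came forward over the ledge at about 10 N on the wrist sensor. The hardest push was 14.6 N.

**Last checks**
- **Latch:** in the final wrist picture its nose lies within about 1 px of its fully snapped place.
- **Pack position:** the ridge corners are within about 4 px (under 1 mm) of the seated pose, with the heel about 1 mm up (0.011 rad).
- **Arm:** the fingers were clear of everything, with only sensor noise on the wrist.
- **Other things:** I did not touch any of them, but I did not measure their positions again at the end.

**Disagreements:** the estimated height of the case varied by about 3 mm between fits. The tilt in the grip came out as 0.285 and later 0.315 rad. Neither affected the fit.

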